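# Index the crucible changer and lock it

## Robot

A 6-joint arm with a two-finger parallel gripper is mounted at the origin on the work surface. World frame = base frame: x ahead of the robot, y to its left, z up, the work surface at z = 0. Lengths are in mm, angles in degrees, forces in N, time in s.
With the tool pointing down it reaches from about 300 to 850 mm from the base axis. Payload 4.2 kg.
Tool frame: the origin (TCP) lies at the very end of the fingers, on their centre line; the grasp point (between the pads) lies 19 mm behind it; x points along the fingers, y is the direction in which the jaws open and shut, and the axes are right-handed (so a half turn about x gives the same grasp; the last joint's range is limited). The gripper opens to 91 mm and grips with 3 to 60 N. Pads are 32 mm wide; open, the fingers measure 118 mm over their backs; the gripper's body (76 mm by 178 mm) begins 60 mm behind the grasp point.
Start: joints at [-77.464, 18.312, 89.639, -0, 72.044, -1.146], TCP at [136.012, -558.702, 174.476] pointing down, gripper open.
Joint ranges: [-177.97, 177.97], [-48.28, 115.42], [12.27, 149.76], [-77.06, 257.06], [2.81, 150.46], [-146.56, 146.56]. Speed limits (degrees/s): [147.25, 147.25, 180, 180, 180, 180].

## Interface

Orientations are given as [roll, pitch, yaw] about the fixed x, y, z axes, in that order (R = Rz(yaw) Ry(pitch) Rx(roll)).
In Python, from workcell import sensors, grab_frame, job_done, finder gives the robot as it stands.
- The arm moves only by the tool play_rows, never from a script. Its argument "motion" is a list of rows, each a list of 5 numbers: the shift along the world's x, y, z in m, then the turn about the world's z in rad, then the opening, from 0 (shut) to 1 (fully open). In form: [[tx, ty, tz, roll, fingers], ...]. A call has exactly 8 rows; each row is the pose to reach, as a shift and turn from the pose commanded when the call began; what a row does not reach only later rows make up. A row lasts 1/12 s, in which the tool goes at most 41.7 mm and 7.16 degrees, less where a joint would pass 70% of its speed; a pose out of reach is approached as far as the arm can. A call with a gripper value outside its range is refused whole. The fingers move at their own pace and stop on an object; "squeeze" is the grip in N (left out, the last holds). Time passes only in rows, so rows that repeat a pose let the fingers close, or fill a call up. It gives the time, the measured TCP pose, the force and the opening at its end, in the units of the state.
- sensors.state(): the state, without advancing time (a new reading comes with each control period).
- grab_frame(name): name is "scene" or "side" or "wrist"; returns a dict with "img" (400x640x3 uint8, blue, green, red), "fx", "fy", "cx", "cy" (pixels), "rvec" (rotation vector, rad) and "tvec" (3), from world to camera coordinates, as OpenCV has them; the wrist camera has in their place "tool_from_camera" (4x4, takes a point from camera to tool coordinates, whose origin is the TCP and whose axes are the tool frame's). Camera axes: x right, y down, z forward; pixel columns grow to the right and rows downward; lengths in mm; the calibration is good to about 2 mm. A picture is of the moment at which its call begins: read the wrist's pose just before it. There is no depth.
- job_done(): hands the job in, once; it reports no verdict.
Trained networks look in a picture, given as the dict that the camera call returned (one of the last four; its "shot" number tells which), for a name from the list of things; names that differ only in an ending like _2 or _b are one class to them, and where a whole thing is asked for, a point or a joint stands for the part that bears it (a point fixed in the world has none). Each returns a list of dicts, best first, with "conf" (0 to 1); they miss things now and then, are a little off and sometimes report something else, mostly with a low value. They report only what shows in the picture. A call takes as long as a camera call. They do not tell look-alikes from the thing itself.
- finder.spot_in(picture, label): "point" ([column, row] in pixels, amid what is visible of it).
- finder.spot_point(picture, label): "point" ([column, row] in pixels: a listed point, or the origin of a listed thing).
The state is a dict: "time_s": time; "qpos": joint angles; "qvel": joint speeds; "effort": joint torques, N m; "ee_pos": TCP position; "ee_rot": TCP orientation; "force": force on the tool from outside, world axes, zero at the start; "torque": the same for the moment, N m; "gripper_width": finger opening in mm.
Only numpy, scipy, OpenCV 4.12 (cv2) and the standard library are available. Lean on these libraries where they do the work, as an engineer would, in place of code of your own. Each camera call takes 0.05 s, during which the arm holds its last target.

## Task

Push a spoke of the four-armed crucible changer round with a fingertip until the arm that carries the white crucible stands over the tongue of the base, its holder centred over the small lift pedestal there. Then push the lock lever with a fingertip until it is fully home against its stop pin, and draw the finger clear of everything. Do not touch or take out the crucible, and leave the spare crucibles, the bottle and the jar where they stand.

Things in the scene. Friction and masses are not known exactly. Their poses are not given: they have to be found in the camera images.
- changer: Fixed grey base of the changer: round plate 170 mm across, 12 mm thick, with a 50 mm wide tongue along its own +y to 200 mm from the centre. A 34 mm wide crossbar, centred 160 mm out (own x -65 to +95 mm), carries lever post and stop pin. Origin: plate centre, bench height. Turned up to 0.3 rad; the tongue points roughly to the robot's left.
- rotor: Grey metal rotor on the base, turns endlessly either way about the vertical, no detents, stays where left (friction 0.10 N m). Four spokes at right angles, 10 mm wide, 36 to 56 mm above the bench, free to push on 35 to 90 mm from the axis; hub 44 mm across, top 62 mm. Origin on the axis at bench height, loaded arm along its own +y. Starts 0.9 rad to half a turn, either way, from the tongue.
- loaded_holder (a point): Centre of the inner floor of the holder that carries the crucible, 40 mm above the bench, 120 mm from the axis. Each spoke ends in such a dark steel cup, 44 mm across, 36 to 56 mm above the bench; the other three are empty.
- pedestal (a point): Centre of the top of the lift pedestal, a steel disc 30 mm across on the tongue, 120 mm from the changer's centre, top 26 mm above the bench, below the holders' path. The loaded holder must end centred above it.
- hub (a point): Point on the rotor's axis, 56 mm above the bench.
- crucible: White ceramic crucible, 33 mm across, 36 mm tall, standing loose in its holder with 2.5 mm of side play (its rim at 76 mm above the bench). Origin: centre of its underside, which lies at the loaded holder's point. Only ride along, never touched.
- lock (a joint): Lock lever angle in rad: 0 fully open (swung outward from the changer), 1.2 home against the stop pin, where it lies square across the tongue just outside the holders. Grows anticlockwise seen from above. Starts between 0 and 0.35, friction about 0.08 N m, no spring: stays where left.
- lever_pivot (a point): Pivot axis of the lock lever, 56 mm above the bench (boss 26 mm across), at own x +70, y +160 mm of the changer. The stop pin, 8 mm across, top 54 mm, stands at own x -35, y +150 mm.
- lever_end (a point): Foot of the black upright peg (14 mm across, top 78 mm above the bench) near the lever's end, 108 mm from the pivot. The lever is a straight steel bar from the pivot through this point, 12 mm wide, 118 mm long, 40 to 56 mm above the bench. Push it on the side away from the stop pin (its clockwise side seen from above).
- spare_a: Spare empty crucible on the bench, 33 mm across, 36 mm tall; origin at the centre of its underside. Leave alone.
- spare_b: Another spare crucible, same size. Leave alone.
- bottle: White plastic reagent bottle, 44 mm across, 72 mm tall; origin at the centre of its underside. Leave alone.
- jar: Amber glass jar with a black cap, 52 mm across, 50 mm tall; origin at the centre of its underside. Leave alone.
Not all that is in view belongs to the job. What is shaped like the crucible but black or green is not meant.

How it is judged (in metres and radians):
On the way, in this order (a step that is already met when the one before it is completed fails the run):
1. the loaded holder stands centred over the lift pedestal, at rest (horizontal distance between loaded_holder and pedestal below 0.012 m and angular speed of rotor below 0.1 rad/s), for 0.3 s.
2. the lock lever is home against its stop (horizontal distance between loaded_holder and pedestal below 0.012 m and value of joint lock above 1.1 rad), for 0.2 s.
At the end, for the whole second after the job is handed in: The loaded holder is within 12 mm (horizontally) of the pedestal's centre and at rest, the lock lever is at 1.1 rad or more (within 0.1 rad of its stop at 1.2), the crucible still sits in its holder (within 10 mm), and all is still (all of step 2 and angular speed of rotor below 0.1 rad/s and distance between crucible and loaded_holder below 0.01 m and linear speed of each of spare_a, spare_b, bottle, jar below 0.02 m/s); the robot touches nothing.
It fails at once if the crucible is lifted or knocked out of its holder, or tipped (distance between crucible and loaded_holder above 0.012 m or angle between crucible's own z axis and vertical above 0.35 rad).
It fails at once if the robot touches the crucible (contact force between any of the fingers, the arm and crucible above 0.5 N).
It fails at once if a spare crucible, the bottle or the jar is shifted, lifted or knocked over (distance of any of spare_a, spare_b, bottle, jar from where it was at the start of the episode above 0.015 m or angle between any of spare_a, spare_b, bottle, jar's own z axis and vertical above 0.4 rad).
It also fails if it takes over 56 s, if anything falls off the work surface, if the arm or the gripper's body presses on something with over 40 N, if the wrist force passes 120 N, or if a joint passes its speed limit or range.

## Working session

There is one attempt and no reset: what is moved stays moved. The work goes in short steps, Python scripts to look and compute and a tool call to move; the robot and the scene stay as the last step left them, time stands still between calls to the robot, and variables do not carry over. Pictures are saved under pics/ and viewed, and the job is handed in when it is done.

Besides the shell and the picture viewer there is one more tool, called after "Call:" by a JSON object that holds its "op" and its "data", one argument or row to a line. play_rows: Moves the arm, as the interface text tells. Its arguments: {"type":"object","properties":{"motion":{"type":"array","items":{"type":"array","items":{"type":"number"}}},"squeeze":{"type":"number"}},"required":["motion"]}

```bash
mkdir -p pics; ls; python3 - <<'E'
from workcell import sensors, grab_frame, finder
import cv2
print(sensors.state())
for n in ("scene","side","wrist"):
    f=grab_frame(n); cv2.imwrite(f"pics/{n}0.png",f["img"])
    print(n,{k:v for k,v in f.items() if k!="img"})
    for l in ("changer","rotor","loaded_holder","pedestal","hub","crucible","lever_pivot","lever_end","spare_a","bottle","jar"):
        print(l,[( [round(float(x)) for x in d["point"]],round(d["conf"],2)) for d in finder.spot_point(f,l)][:4])
E
```

```text
pics
{'time_s': 0.0, 'qpos': array([-7.74643447e+01,  1.83517600e+01,  8.97062466e+01, -2.60236801e-03,
        7.20452102e+01, -1.14468226e+00]), 'qvel': array([-0.02406163,  0.03477882, -0.06452476,  0.00173108,  0.13694291,
       -0.03197552]), 'effort': array([ 6.78480192e-04, -4.12463343e+01, -2.31976962e+01,  7.28923618e-02,
        4.57210641e-02, -1.62722918e-04]), 'ee_pos': array([ 135.86036901, -558.11760864,  173.62025112]), 'ee_rot': array([-89.77152157,  89.89675358, 103.9096204 ]), 'force': array([-0.36371594, -0.36093348,  0.27787733]), 'torque': array([ 0.01938925,  0.0373218 , -0.03748238]), 'gripper_width': 91.1752883506258}
scene {'fx': 377.6490935732786, 'fy': 377.6490935732786, 'cx': 320.9932660222017, 'cy': 197.1555156905156, 'rvec': array([ 1.77521787,  2.08186868, -0.55648441]), 'tvec': array([ 158.30128934, -439.2443487 , 1007.98697641]), 'shot': 1}
changer [([279, 190], 0.75)]
rotor [([280, 190], 0.6)]
loaded_holder [([233, 223], 0.57)]
pedestal [([339, 200], 0.87)]
hub [([274, 172], 0.95), ([343, 290], 0.16)]
crucible [([239, 226], 0.96), ([205, 307], 0.7)
[... 831 characters left out ...]
 [([246, 312], 0.84), ([375, 205], 0.68)]
bottle [([258, 206], 0.83), ([315, 169], 0.4)]
jar []
wrist {'fx': 336.2035537596558, 'fy': 336.2035537596558, 'cx': 317.8339971072223, 'cy': 199.32862673729326, 'tool_from_camera': array([[ 9.67119251e-04, -2.77701432e-01,  9.60666945e-01,
        -2.10299844e+02],
       [ 9.99999516e-01,  9.42836217e-05, -9.79461291e-04,
        -2.82063518e-01],
       [ 1.81422645e-04,  9.60667427e-01,  2.77701389e-01,
        -7.91135531e+01],
       [ 0.00000000e+00,  0.00000000e+00,  0.00000000e+00,
         1.00000000e+00]]), 'shot': 3}
changer []
rotor []
loaded_holder []
pedestal []
hub []
crucible []
lever_pivot []
lever_end []
spare_a []
bottle []
jar []
```

View pics/scene0.png

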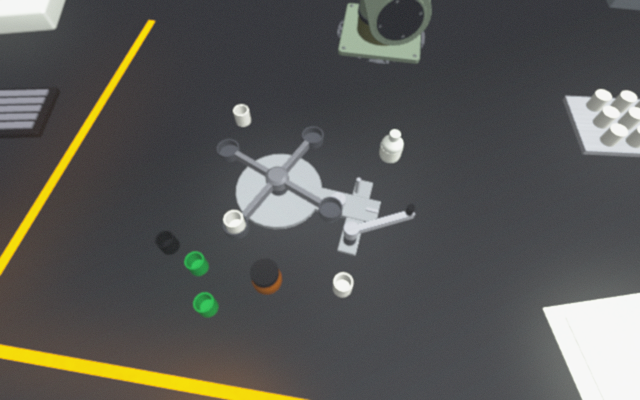

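View pics/side0.png

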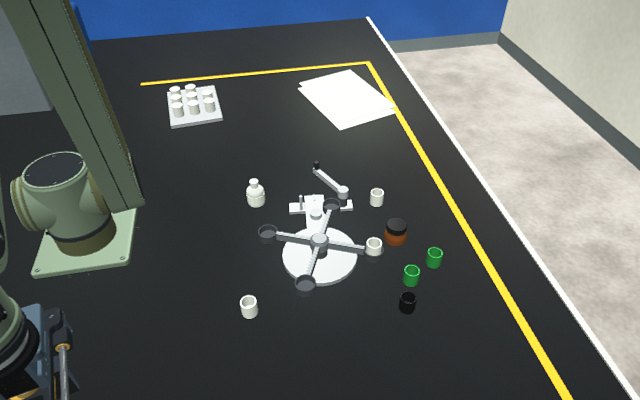

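```bash
cat > h.py <<'E'
import numpy as np, cv2
def cam(f):
    R=cv2.Rodrigues(np.array(f["rvec"]))[0]; t=np.array(f["tvec"]).reshape(3)
    K=np.array([[f["fx"],0,f["cx"]],[0,f["fy"],f["cy"]],[0,0,1]])
    return K,R,t
def atz(f,p,z):
    K,R,t=cam(f); d=R.T@np.linalg.inv(K)@np.array([p[0],p[1],1.]); c=-R.T@t
    return c+d*(z-c[2])/d[2]
def proj(f,P):
    K,R,t=cam(f); q=(R@np.atleast_2d(P).T).T+t; q=(K@q.T).T; return q[:,:2]/q[:,2:]
def tri(f1,p1,f2,p2):
    A=[];
    P=[]
    for f in (f1,f2):
        K,R,t=cam(f); P.append(K@np.c_[R,t])
    X=cv2.triangulatePoints(P[0],P[1],np.array(p1,float).reshape(2,1),np.array(p2,float).reshape(2,1)); return (X[:3]/X[3]).ravel()
E
python3 - <<'E'
from workcell import grab_frame
from h import *
f=grab_frame("scene");g=grab_frame("side")
for nm,p,q,z in [("pedestal",(339,200),(314,213),26),("hub",(274,172),(319,238),56),("pivot",(350,228),(341,188),56),("end",(410,210),(316,167),56),("cruc",(239,226),(376,256),40),("holder",(233,223),(372,250),40),("bottle",(389,157),(258,206),0),("spareA",(344,288),(375,205),0),("spareB",(243,121),(246,312),0),("jar",(266,279),(374,252),0)]:
    print(nm,atz(f,p,z).round(),atz(g,q,z).round(),tri(f,p,g,q).round())
E
```

```text
pedestal [544. -40.  26.] [536. -50.  26.] [538. -40.  16.]
hub [ 521. -168.   56.] [ 528. -161.   56.] [ 526. -167.   63.]
pivot [614. -13.  56.] [612.  -6.  56.] [613. -12.  59.]
end [562.  88.  56.] [567.  89.  56.] [566.  86.  59.]
cruc [ 634. -208.   40.] [ 641. -223.   40.] [ 639. -214.   34.]
holder [ 630. -220.   40.] [ 637. -204.   40.] [ 634. -216.   53.]
bottle [408.  50.   0.] [405.  31.   0.] [403.  49. -13.]
spareA [703.  -9.   0.] [698. -25.   0.] [701. -10. -13.]
spareB [ 361. -280.    0.] [ 352. -282.    0.] [ 354. -281.   -4.]
jar [ 709. -147.   -0.] [ 652. -177.    0.] [ 678. -146.  -47.]
```

```bash
python3 - <<'E'
import cv2
a=cv2.imread("pics/scene0.png")[90:320,150:430]; cv2.imwrite("pics/sc_c.png",cv2.resize(a[10:175,40:280],None,fx=3.3,fy=3.3,interpolation=cv2.INTER_CUBIC))
a=cv2.imread("pics/side0.png")[150:325,230:450]; cv2.imwrite("pics/si_c.png",cv2.resize(a,None,fx=3.4,fy=3.4,interpolation=cv2.INTER_CUBIC))
E
```

```text
(no output)
```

View pics/sc_c.png

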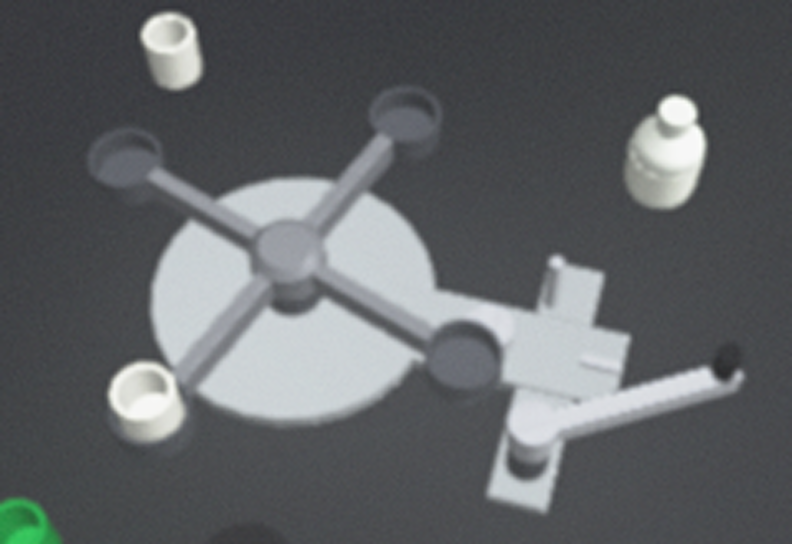

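View pics/si_c.png

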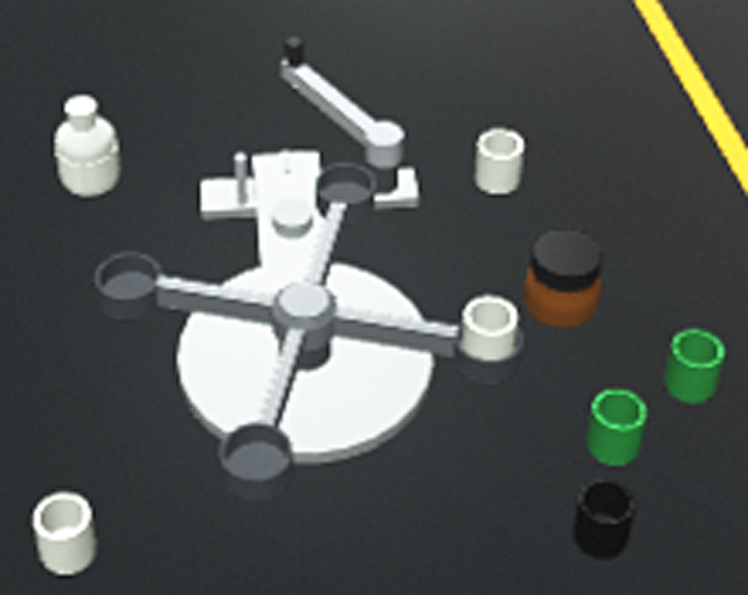

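```bash
cat > fit.py <<'E'
from h import *
from scipy.optimize import least_squares
def world(p,loc,z):
    c,s=np.cos(p[2]),np.sin(p[2]); return np.array([p[0]+c*loc[0]-s*loc[1],p[1]+s*loc[0]+c*loc[1],z])
def pol(r,a): return np.array([-r*np.sin(a),r*np.cos(a)])  # angle from +y
def model(p):
    # p: x,y,yaw,rot(rel),lock
    lk=p[4]; th=np.pi-(1.2-lk)   # bar dir in changer frame at home: -x
    piv=np.array([70,160.]); 
    d=dict(hub=world(p,(0,0),62),cruc=world(p,pol(120,p[3]),76),pin=world(p,(-35,150),54),ped=world(p,(0,120),26),piv=world(p,piv,58),
      peg=world(p,piv+108*np.array([np.cos(th),np.sin(th)]),78))
    for i in (1,2,3): d[f"h{i}"]=world(p,pol(120,p[3]+i*np.pi/2),56)
    return d
E
python3 - <<'E'
from workcell import grab_frame
from fit import *
f=grab_frame("scene");g=grab_frame("side")
S=dict(hub=(290,248),h2=(405,115),h1=(125,157),h3=(464,353),piv=(533,420),peg=(728,352),pin=(556,262),cruc=(146,388))
G=dict(hub=(304,303),h2=(129,275),h3=(345,185),h1=(256,448),piv=(385,135),peg=(293,45),pin=(240,156),ped=(292,215),cruc=(490,318))
S={k:np.array(v)/3.3+[190,100] for k,v in S.items()};G={k:np.array(v)/3.4+[230,150] for k,v in G.items()}
def res(p):
    m=model(p);return np.r_[np.ravel([proj(f,m[k])[0]-v for k,v in S.items()]),np.ravel([proj(g,m[k])[0]-v for k,v in G.items()])]
best=None
for h in np.arange(-3,3.2,.5):
  for y in (-.3,0,.3):
    r=least_squares(res,[525,-165,y,h,.2],loss='soft_l1')
    if best is None or r.cost<best.cost: best=r
p=best.x;print(p.round(3),best.cost);R=best.fun.reshape(-1,2)
for k,v in zip(list(S)+list(G),res(p).reshape(-1,2)):print(k,v.round(1))
for k,v in model(p).items(): print(k,v.round(1))
np.save("p.npy",p)
# objects
for n,a,b,z in [("spare1",(169,32),None,36),("bottle",(677,108),(81,105),72)]:
    print(n,atz(f,np.array(a)/3.3+[190,100],z).round())
for n,b,z in [("spare1",(64,512),36),("spareR",(500,145),36),("jarcap",(567,248),50),("bottle",(81,105),72)]:
    print(n,atz(g,np.array(b)/3.4+[230,150],z).round())
E
```

```text
[ 528.003 -162.754  -12.68    -1.859    6.494] 535.6635947258978
hub [-2.1 -1.6]
h2 [-1.9 -1.5]
h1 [103.1  57.7]
h3 [-104.7  -59. ]
piv [-0.6  1.2]
peg [ 0.1 -0.3]
pin [-0.1 -0.2]
cruc [-0.6  1.3]
hub [-0.1 -2.4]
h2 [-0.9 -0.2]
h3 [-24.8  77. ]
h1 [ 24.7 -79.3]
piv [-0.4 -1. ]
peg [-0. -2.]
pin [-0.1 -0.8]
ped [-0.1 -2.2]
cruc [ 0.1 -3. ]
hub [ 528.  -162.8   62. ]
cruc [ 638.4 -209.7   76. ]
pin [510.3  -9.7  54. ]
ped [541.7 -43.5  26. ]
piv [615.8 -11.8  58. ]
peg [567.1  84.7  78. ]
h1 [575.  -52.3  56. ]
h2 [ 417.6 -115.8   56. ]
h3 [ 481.  -273.2   56. ]
spare1 [ 361. -278.   36.]
bottle [402.  50.  72.]
spare1 [ 362. -282.   36.]
spareR [703. -19.  36.]
jarcap [ 712. -144.   50.]
bottle [403.  45.  72.]
```

```bash
cat >> fit.py <<'E'
S0=dict(hub=(290,248),h2=(405,115),h3=(125,157),h1=(464,353),piv=(533,420),peg=(728,352),pin=(556,262),cruc=(146,388))
G0=dict(hub=(304,303),h2=(129,275),h1=(345,185),h3=(256,448),piv=(385,135),peg=(293,45),pin=(240,156),ped=(292,215),cruc=(490,318))
S0={k:np.array(v)/3.3+[190,100] for k,v in S0.items()};G0={k:np.array(v)/3.4+[230,150] for k,v in G0.items()}
def fit(f,g,S,G,p0,fix=None):
    def res(q):
        p=np.r_[fix,q] if fix is not None else q
        m=model(p);return np.r_[np.ravel([proj(f,m[k])[0]-v for k,v in S.items()]),np.ravel([proj(g,m[k])[0]-v for k,v in G.items()])]
    r=least_squares(res,p0,loss='soft_l1'); return r.x,r.cost,res(r.x).reshape(-1,2)
E
python3 - <<'E'
from workcell import grab_frame,sensors
from fit import *
from scipy.spatial.transform import Rotation as Ro
f=grab_frame("scene");g=grab_frame("side")
p,c,R=fit(f,g,S0,G0,[528,-163,-.114,-1.86,.21])
print(p.round(3),c);print(R.round(1).tolist())
np.save("p.npy",p)
for k,v in model(p).items(): print(k,v.round(1))
c=world(p,(0,0),0)[:2]
# finger path at r=62 with clearance normal off (cw side) 
def u(a): a=a+p[2]; return pol(1,a)
for off in (22,45):
  for d in np.linspace(0,-p[3],7):
    a=p[3]+np.pi+d; print(off,round(d,2),(c+62*u(a)-off*np.array([-u(a)[1],u(a)[0]])).round(1))
piv=world(p,(70,160),0)[:2]
for off in (22,45):
  for lk in np.linspace(p[4],1.2,6):
    t=np.pi-1.2+lk+p[2]; d=np.array([np.cos(t),np.sin(t)]); print("L",off,round(lk,2),(piv+75*d+off*np.array([d[1],-d[0]])).round(1))
print(Ro.from_euler("xyz",sensors.state()["ee_rot"],degrees=True).as_matrix().round(3))
E
```

```text
[ 5.28247e+02 -1.62733e+02 -1.13000e-01 -1.88800e+00  2.10000e-01] 13.546705456464299
[[-2.1, -1.4], [-0.5, -0.7], [-0.9, -0.6], [-0.7, -0.1], [-0.5, 1.3], [0.1, -0.3], [-0.1, -0.1], [-2.2, 0.5], [-0.0, -2.4], [-0.4, -1.3], [0.0, -1.7], [-0.1, -0.7], [-0.4, -1.0], [-0.0, -2.0], [-0.1, -0.8], [-0.0, -2.2], [-0.0, -1.9]]
hub [ 528.2 -162.7   62. ]
cruc [ 637.3 -212.8   76. ]
pin [510.4  -9.7  54. ]
ped [541.8 -43.5  26. ]
piv [615.8 -11.6  58. ]
peg [567.1  84.7  78. ]
h1 [578.3 -53.7  56. ]
h2 [ 419.2 -112.7   56. ]
h3 [ 478.2 -271.8   56. ]
22 0.0 [ 481.1 -116.9]
22 0.31 [ 469.2 -133.7]
22 0.63 [ 463.1 -153.4]
22 0.94 [ 463.4 -174. ]
22 1.26 [ 470.1 -193.6]
22 1.57 [ 482.5 -210. ]
22 1.89 [ 499.4 -221.9]
45 0.0 [490.7 -96. ]
45 0.31 [ 471.8 -110.9]
45 0.63 [ 458.6 -130.9]
45 0.94 [ 452.1 -154. ]
45 1.26 [ 453.2 -178. ]
45 1.57 [ 461.6 -200.5]
45 1.89 [ 476.6 -219.3]
L 22 0.21 [601.6  65.2]
L 22 0.41 [586.8  60.9]
L 22 0.61 [573.1  53.8]
L 22 0.8 [561.   44.1]
L 22 1.0 [551.1  32.2]
L 22 1.2 [543.8  18.7]
L 45 0.21 [622.1  75.6]
L 45 0.41 [604.8  75.1]
L 45 0.61 [588.   71.3]
L 45 0.8 [572.2  64.2]
L 45 1.0 [558.2  54.1]
L 45 1.2 [546.4  41.5]
[[-0.     0.237 -0.972]
 [-0.    -0.972 -0.237]
 [-1.     0.     0.   ]]
```

Call:
{"op": "play_rows", "data": {
  "motion": [
    [0.02,0.026,0,-0.05,0],
    [0.043,0.056,0,-0.1,0],
    [0.066,0.086,0,-0.15,0],
    [0.089,0.116,0,-0.2,0],
    [0.112,0.146,0,-0.25,0],
    [0.135,0.176,0,-0.3,0],
    [0.158,0.206,0,-0.35,0],
    [0.181,0.236,0,-0.357,0]
  ],
  "squeeze": 20
}}

```text
time_s: 2.77
ee_pos: [317.8, -321.2, 174.7]
ee_rot: [138.1, 90.0, -48.8]
force: [1.1, -1.0, 0.3]
gripper_width: 40.7
```

Call:
{"op": "play_rows", "data": {
  "motion": [
    [0.023,0.03,-0.01,0,0],
    [0.046,0.06,-0.02,0,0],
    [0.069,0.09,-0.03,0,0],
    [0.092,0.12,-0.04,0,0],
    [0.115,0.15,-0.04,0,0],
    [0.138,0.18,-0.04,0,0],
    [0.161,0.21,-0.04,0,0],
    [0.175,0.2287,-0.04,0,0]
  ]
}}

```text
time_s: 3.43
ee_pos: [494.0, -91.2, 134.6]
ee_rot: [-150.0, 89.9, 23.3]
force: [-0.1, 0.0, -0.0]
gripper_width: 0.8
```

Call:
{"op": "play_rows", "data": {
  "motion": [
    [0,0,-0.02,0,0],
    [0,0,-0.03,0,0],
    [0,0,-0.03,0,0],
    [0,0,-0.03,0,0],
    [0,0,-0.03,0,0],
    [0,0,-0.03,0,0],
    [0,0,-0.03,0,0],
    [0,0,-0.03,0,0]
  ]
}}

```text
time_s: 4.1
ee_pos: [492.2, -94.5, 105.1]
ee_rot: [171.4, 89.9, -15.4]
force: [0.5, 1.2, -0.1]
gripper_width: 0.5
```

```bash
python3 - <<'E'
from workcell import grab_frame,sensors
import cv2
s=sensors.state();print(s["time_s"],s["ee_pos"],s["ee_rot"],s["gripper_width"],s["force"])
a=grab_frame("scene")["img"][60:260,180:440];b=grab_frame("side")["img"][120:320,230:430]
cv2.imwrite("pics/s1.png",cv2.resize(cv2.hconcat([a,b]),None,fx=1.7,fy=2.0)[:,:800])
E
```

```text
4.1 [492.20787341 -94.46953171 105.09100465] [171.38375103  89.93081134 -15.43737434] 0.4649013720417117 [ 0.50484301  1.15886601 -0.10729098]
```

View pics/s1.png

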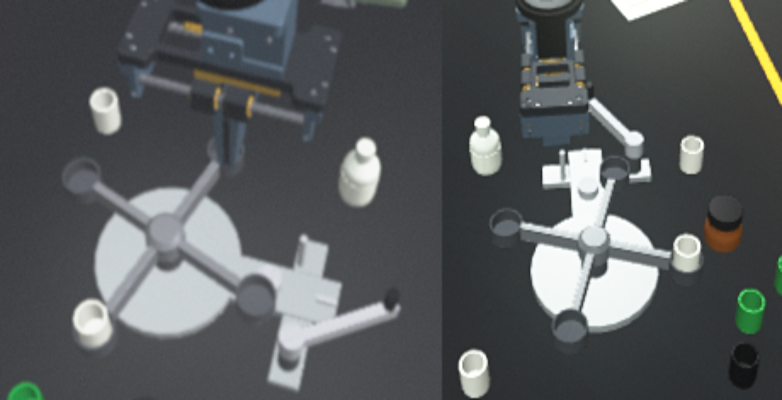

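Call:
{"op": "play_rows", "data": {
  "motion": [
    [0,0,-0.016,0,0],
    [0,0,-0.032,0,0],
    [0,0,-0.048,0,0],
    [0,0,-0.0625,0,0],
    [0,0,-0.0625,0,0],
    [-0.004,-0.008,-0.0625,0,0],
    [-0.008,-0.016,-0.0625,0,0],
    [-0.011,-0.022,-0.0625,0,0]
  ]
}}

```text
time_s: 4.87
ee_pos: [481.3, -117.2, 43.0]
ee_rot: [159.6, 89.9, -27.1]
force: [-0.6, 0.6, -0.3]
gripper_width: 0.3
```

```bash
python3 - <<'E'
from fit import *
p=np.load("p.npy");c=world(p,(0,0),0)[:2]
u=lambda a: pol(1,a+p[2])
for d in np.arange(0,-p[3]+.01,.09):
    a=p[3]+np.pi+d; print(round(d,2),((c+62*u(a)-21*np.array([-u(a)[1],u(a)[0]]))).round(0), (c+62*u(a)-21*np.array([-u(a)[1],u(a)[0]])-[481,-116]).round(0))
E
```

```text
0.0 [ 481. -118.] [-0. -2.]
0.09 [ 477. -122.] [-4. -6.]
0.18 [ 473. -127.] [ -8. -11.]
0.27 [ 470. -132.] [-11. -16.]
0.36 [ 468. -137.] [-13. -21.]
0.45 [ 466. -143.] [-15. -27.]
0.54 [ 464. -149.] [-17. -33.]
0.63 [ 463. -154.] [-18. -38.]
0.72 [ 463. -160.] [-18. -44.]
0.81 [ 463. -166.] [-18. -50.]
0.9 [ 463. -172.] [-18. -56.]
0.99 [ 465. -178.] [-16. -62.]
1.08 [ 466. -184.] [-15. -68.]
1.17 [ 468. -189.] [-13. -73.]
1.26 [ 471. -194.] [-10. -78.]
1.35 [ 474. -199.] [ -7. -83.]
1.44 [ 477. -204.] [ -4. -88.]
1.53 [ 481. -208.] [  0. -92.]
1.62 [ 486. -212.] [  5. -96.]
1.71 [ 490. -216.] [   9. -100.]
1.8 [ 495. -219.] [  14. -103.]
1.89 [ 501. -222.] [  20. -106.]
```

Call:
{"op": "play_rows", "data": {
  "motion": [
    [-0.004,-0.006,0,0,0],
    [-0.008,-0.011,0,0,0],
    [-0.011,-0.016,0,0,0],
    [-0.013,-0.021,0,0,0],
    [-0.015,-0.027,0,0,0],
    [-0.017,-0.033,0,0,0],
    [-0.018,-0.038,0,0,0],
    [-0.018,-0.044,0,0,0]
  ]
}}

```text
time_s: 5.53
ee_pos: [462.8, -160.4, 41.9]
ee_rot: [-5.2, 90.0, 168.1]
force: [0.6, 0.0, -0.4]
gripper_width: 0.4
```

Call:
{"op": "play_rows", "data": {
  "motion": [
    [0,-0.006,0,0,0],
    [0,-0.012,0,0,0],
    [0.002,-0.018,0,0,0],
    [0.003,-0.024,0,0,0],
    [0.005,-0.029,0,0,0],
    [0.008,-0.034,0,0,0],
    [0.011,-0.039,0,0,0],
    [0.013,-0.0415,0,0,0]
  ]
}}

```text
time_s: 6.2
ee_pos: [476.7, -202.3, 42.0]
ee_rot: [146.7, 90.0, -40.1]
force: [-0.3, -0.2, -0.3]
gripper_width: 0.3
```

```bash
python3 - <<'E'
from workcell import grab_frame,sensors
import cv2
s=sensors.state();print(s["time_s"],s["ee_pos"],s["force"])
a=grab_frame("scene")["img"][60:260,180:440];b=grab_frame("side")["img"][120:320,230:430]
cv2.imwrite("pics/s2.png",cv2.resize(cv2.hconcat([a,b]),None,fx=1.7,fy=2.0)[:,:800])
E
```

```text
6.2 [ 476.6895382  -202.25596334   41.98728969] [-0.30059002 -0.19318026 -0.29083085]
```

View pics/s2.png

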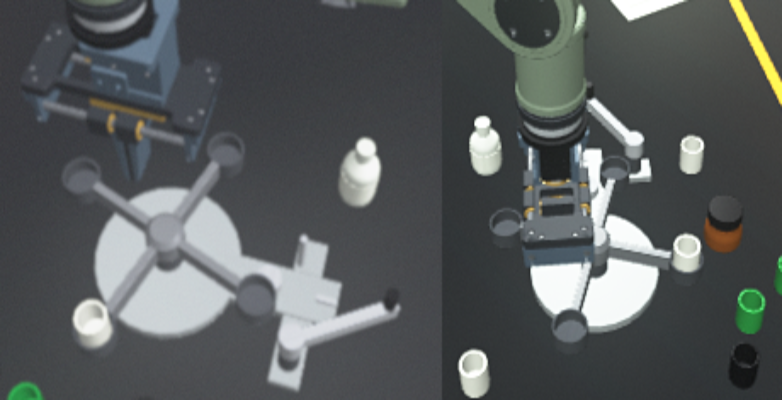

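```bash
python3 - <<'E'
from workcell import grab_frame,sensors
import cv2
from fit import *
s=sensors.state();P=s["ee_pos"]
f=grab_frame("scene");g=grab_frame("side")
p=np.load("p.npy")
a=[]
for q,x0,y0,w in ((f,190,60,110),(g,260,120,110)):
    im=cv2.resize(q["img"][y0+30:y0+140,x0:x0+110],None,fx=3.6,fy=3.6,interpolation=cv2.INTER_CUBIC)
    for k,c in ((P,(0,0,255)),(P+[0,0,60],(0,255,255)),(model(p)["hub"],(0,255,0)),(model(p)["h2"],(255,0,0)),(model(p)["h3"],(255,0,255))):
        u=(proj(q,k)[0]-[x0,y0+30])*3.6; cv2.circle(im,tuple(int(v) for v in u),4,c,-1)
    a.append(im)
cv2.imwrite("pics/s3.png",cv2.hconcat(a))
print(s["ee_pos"],s["qpos"])
E
```

```text
[ 476.57228149 -201.96601121   41.93638994] [-2.42384285e+01  2.03298537e+01  1.07954160e+02 -2.38057504e-03
  5.16919367e+01  7.25585148e+01]
```

View pics/s3.png

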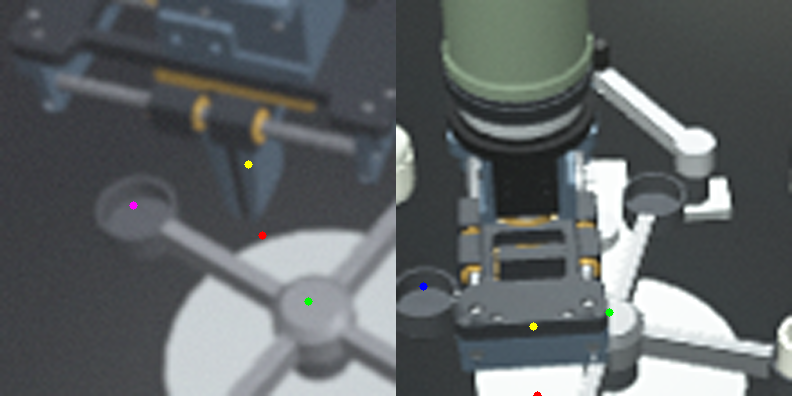

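```bash
python3 - <<'E'
from workcell import grab_frame,sensors
import cv2
from fit import *
f=grab_frame("scene");w=grab_frame("wrist")
print(proj(f,[[492.2,-94.5,105]]), proj(f,[[476.6,-202,42],[476.6,-202,60],[476.6,-202,70],[476.6,-202,102]]))
im=np.clip(f["img"][90:190,200:320].astype(float)*2.2,0,255).astype(np.uint8)
cv2.imwrite("pics/s4.png",cv2.resize(im,None,fx=6,fy=6,interpolation=cv2.INTER_CUBIC)[:600])
cv2.imwrite("pics/w4.png",w["img"])
E
```

```text
[[315.11959304 148.9278003 ]] [[262.91258185 155.28522233]
 [261.76941492 149.69499962]
 [261.11310889 146.48558479]
 [258.90352843 135.68047263]]
```

View pics/s4.png

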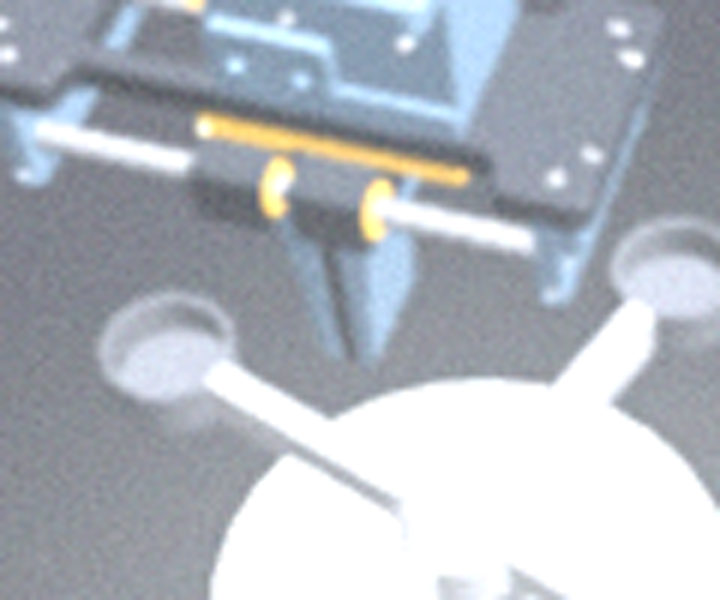

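View pics/w4.png

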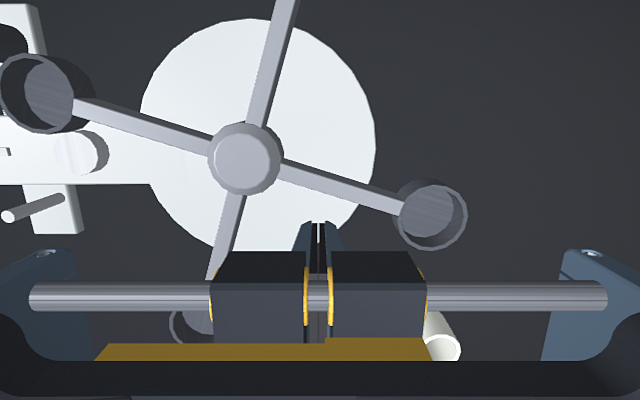

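```bash
python3 - <<'E'
from workcell import grab_frame,sensors
import cv2
from fit import *
from scipy.spatial.transform import Rotation as Ro
s=sensors.state(); w=grab_frame("wrist")
p=np.load("p.npy")
C=np.linalg.inv(w["tool_from_camera"])
K=np.array([[w["fx"],0,w["cx"]],[0,w["fy"],w["cy"]],[0,0,1]])
def pt(P):
    q=C@np.r_[P,1]; q=K@q[:3]; return (q[:2]/q[2]).round(1)
for P in ([0,0,0],[-19,0,0],[0,0,16],[0,0,-16],[-17,0,16],[-17,0,0]): print(P,pt(P))
R=Ro.from_euler("xyz",s["ee_rot"],degrees=True).as_matrix()
for k,v in model(p).items(): print(k,pt(R.T@(v-s["ee_pos"])))
f=grab_frame("scene"); _,Rr,t=cam(f); print("cam",-Rr.T@t)
E
python3 - <<'E'
import cv2
w=cv2.imread("pics/w4.png")[190:290,240:400]
cv2.imwrite("pics/w4c.png",cv2.resize(w,None,fx=5,fy=5,interpolation=cv2.INTER_CUBIC))
E
```

```text
[0, 0, 0] [318.8 225.4]
[-19, 0, 0] [318.9 236.4]
[0, 0, 16] [318.8 247.6]
[0, 0, -16] [318.8 202.4]
[-17, 0, 16] [318.8 258.8]
[-17, 0, 0] [318.9 235.2]
hub [241.  159.5]
cruc [301.9 -96. ]
pin [  6.9 214.5]
ped [ 74.6 151.6]
piv [-71.6  27.2]
peg [-251.3  146.5]
h1 [34.  91.9]
h2 [199.5 324.5]
h3 [432.  217.3]
cam [903.71113458 -24.3444394  645.5588077 ]
```

View pics/w4c.png

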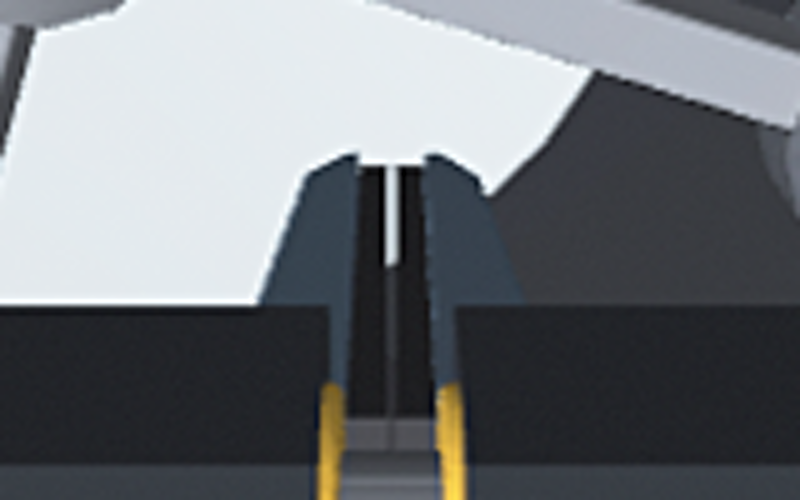

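Call:
{"op": "play_rows", "data": {
  "motion": [
    [0,0,-0.003,0,0],
    [0,0,-0.006,0,0],
    [0,0,-0.009,0,0],
    [0,0,-0.012,0,0],
    [0,0,-0.014,0,0],
    [0,0,-0.016,0,0],
    [0,0,-0.016,0,0],
    [0,0,-0.016,0,0]
  ]
}}

```text
time_s: 7.27
ee_pos: [476.0, -201.5, 25.8]
ee_rot: [-3.4, 90.0, 169.8]
force: [0.1, 0.3, 0.7]
gripper_width: 0.7
```

```bash
python3 - <<'E'
from workcell import grab_frame,sensors
import cv2
from fit import *
s=sensors.state(); print(s["time_s"],s["ee_pos"],s["force"])
f=grab_frame("scene"); im=f["img"]
np.set_printoptions(suppress=True)
print(proj(f,s["ee_pos"]))
im=np.clip(im[90:190,200:320].astype(float)*1.6,0,255).astype(np.uint8)
cv2.imwrite("pics/s5.png",cv2.resize(im,None,fx=6,fy=6,interpolation=cv2.INTER_CUBIC)[:600])
p=np.load("p.npy");c=world(p,(0,0),0)[:2]
u=lambda a: pol(1,a+p[2])
for d in np.arange(-.18,-p[3]+.01,.09):
    a=p[3]-np.pi/2+d; print(round(d,2),((c+60*u(a)-21*np.array([-u(a)[1],u(a)[0]]))-[478,-201.5]).round(0))
E
```

```text
7.2667 [ 475.95821765 -201.48369927   25.83541231] [0.1350211  0.25218515 0.71113567]
[[264.22327833 159.8895152 ]]
-0.18 [-1.  2.]
-0.09 [ 2. -3.]
0.0 [ 6. -7.]
0.09 [ 10. -11.]
0.18 [ 15. -14.]
0.27 [ 20. -17.]
0.36 [ 25. -20.]
0.45 [ 30. -22.]
0.54 [ 36. -23.]
0.63 [ 42. -24.]
0.72 [ 47. -25.]
0.81 [ 53. -25.]
0.9 [ 59. -24.]
0.99 [ 64. -23.]
1.08 [ 70. -22.]
1.17 [ 75. -20.]
1.26 [ 80. -17.]
1.35 [ 85. -14.]
1.44 [ 90. -11.]
1.53 [94. -7.]
1.62 [98. -3.]
1.71 [102.   1.]
1.8 [105.   6.]
1.89 [108.  11.]
```

View pics/s5.png

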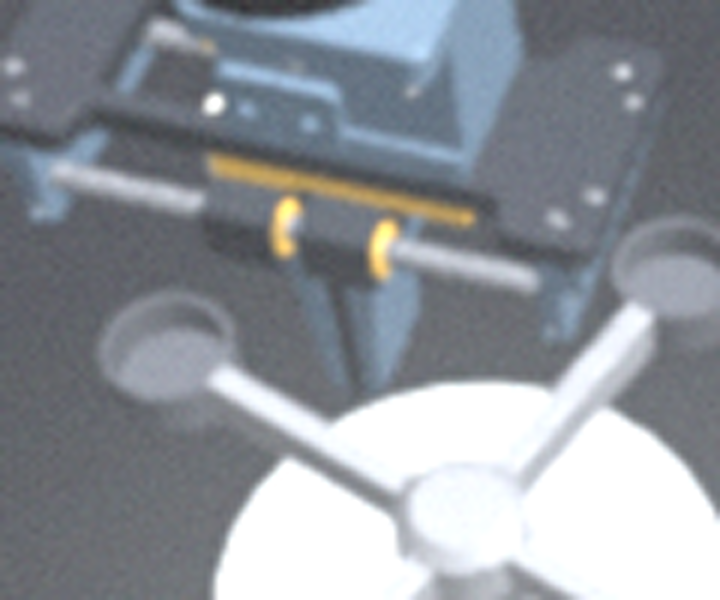

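Call:
{"op": "play_rows", "data": {
  "motion": [
    [0.002,-0.003,0,0,0],
    [0.006,-0.007,0,0,0],
    [0.01,-0.011,0,0,0],
    [0.015,-0.014,0,0,0],
    [0.02,-0.017,0,0,0],
    [0.025,-0.02,0,0,0],
    [0.03,-0.022,0,0,0],
    [0.036,-0.023,0,0,0]
  ]
}}

```text
time_s: 7.98
ee_pos: [512.5, -224.8, 25.9]
ee_rot: [20.1, 90.0, -166.7]
force: [0.3, 0.4, 0.0]
gripper_width: 0.1
```

```bash
python3 - <<'E'
from workcell import grab_frame,sensors
import cv2
s=sensors.state();print(s["time_s"],s["ee_pos"],s["force"])
a=grab_frame("scene")["img"][60:260,180:440];b=grab_frame("side")["img"][120:320,230:430]
cv2.imwrite("pics/s6.png",cv2.resize(cv2.hconcat([a,b]),None,fx=1.7,fy=2.0)[:,:800])
E
```

```text
7.9833 [ 512.46330702 -224.84778429   25.89358602] [0.31895424 0.35697391 0.02400887]
```

View pics/s6.png

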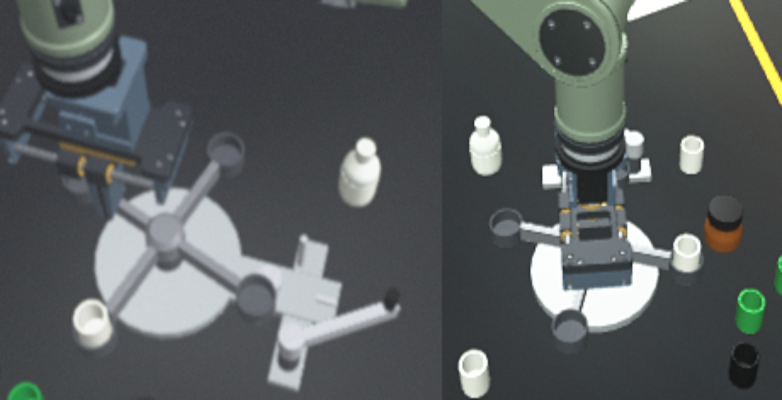

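```bash
python3 - <<'E'
from workcell import grab_frame,sensors
import cv2
from fit import *
s=sensors.state(); P=s["ee_pos"]
f=grab_frame("scene"); im=f["img"]; w=grab_frame("wrist")
np.set_printoptions(suppress=True)
for z in (0,15,30,45): print(z,((proj(f,P+[0,0,z])-[190,100])*6).round())
im=np.clip(im[100:200,190:310].astype(float)*1.6,0,255).astype(np.uint8)
a=cv2.resize(im,None,fx=6,fy=6,interpolation=cv2.INTER_CUBIC)
cv2.imwrite("pics/s7.png",a)
cv2.imwrite("pics/w7.png",w["img"])
E
```

```text
0 [[350. 441.]]
15 [[342. 415.]]
30 [[335. 388.]]
45 [[327. 360.]]
```

View pics/s7.png

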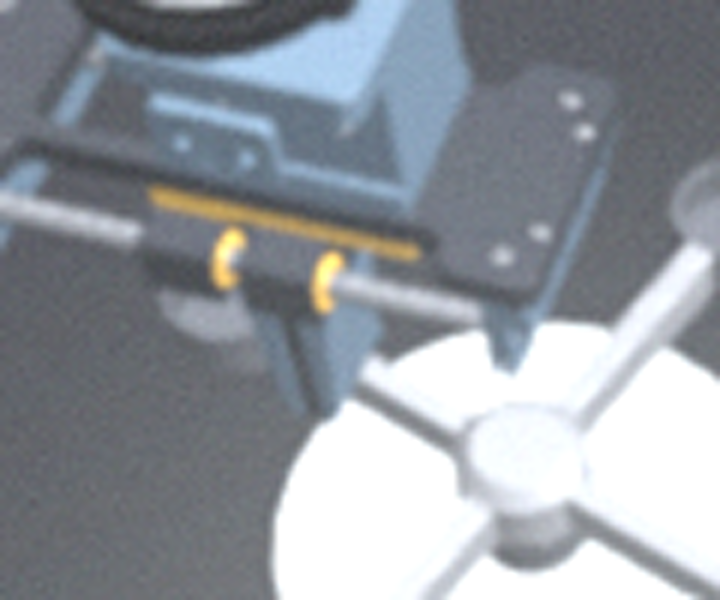

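View pics/w7.png

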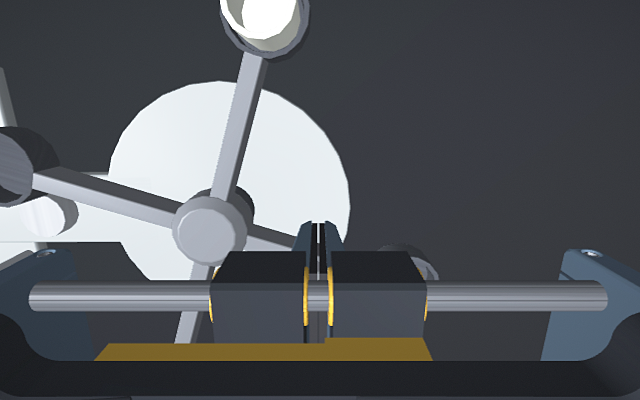

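```bash
python3 - <<'E'
from workcell import grab_frame,sensors
import cv2
from fit import *
s=sensors.state(); P=s["ee_pos"]; w=grab_frame("wrist"); f=grab_frame("scene")
C=np.linalg.inv(w["tool_from_camera"])
K=np.array([[w["fx"],0,w["cx"]],[0,w["fy"],w["cy"]],[0,0,1]])
def pt(P):
    q=C@np.r_[P,1]; q=K@q[:3]; return (q[:2]/q[2]).round(1)
for x in (-35,-31,-25,-19,0):
    for z in (-16,-11,-8,0,11): print(x,z,pt([x,13,z]),pt([x,6,z]),((proj(f,P+[-.993*z,.118*z,-x])-[190,100])*6).round())
E
python3 - <<'E'
import cv2
w=cv2.imread("pics/w7.png")[200:270,270:370]
cv2.imwrite("pics/w7c.png",cv2.resize(w,None,fx=8,fy=8,interpolation=cv2.INTER_CUBIC))
E
```

```text
-35 -16 [342.5 220.6] [329.8 220.6] [[316. 416.]]
-35 -11 [342.3 229.1] [329.7 229.1] [[322. 403.]]
-35 -8 [342.2 234.1] [329.7 234.1] [[326. 396.]]
-35 0 [341.9 247.3] [329.5 247.3] [[335. 376.]]
-35 11 [341.5 264.9] [329.3 264.9] [[348. 349.]]
-31 -16 [342.  218.2] [329.6 218.2] [[318. 423.]]
-31 -11 [341.8 226.5] [329.5 226.5] [[324. 411.]]
-31 -8 [341.7 231.4] [329.4 231.4] [[328. 403.]]
-31 0 [341.4 244.4] [329.3 244.4] [[337. 383.]]
-31 11 [341.1 261.7] [329.1 261.7] [[350. 356.]]
-25 -16 [341.3 214.8] [329.2 214.8] [[321. 434.]]
-25 -11 [341.1 222.9] [329.2 222.9] [[327. 421.]]
-25 -8 [341.  227.7] [329.1 227.7] [[331. 414.]]
-25 0 [340.8 240.3] [329.  240.3] [[340. 394.]]
-25 11 [340.4 257.2] [328.8 257.2] [[353. 367.]]
-19 -16 [340.6 211.5] [328.9 211.5] [[325. 445.]]
-19 -11 [340.5 219.4] [328.8 219.4] [[330. 432.]]
-19 -8 [340.4 224.1] [328.8 224.1] [[334. 425.]]
-19 0 [340.1 236.4] [328.7 236.4] [[343. 405.]]
-19 11 [339.8 252.9] [328.5 252.9] [[355. 378.]]
0 -16 [338.7 202.4] [328.  202.4] [[334. 477.]]
0 -11 [338.6 209.7] [328.  209.7] [[340. 465.]]
0 -8 [338.5 214.1] [327.9 214.1] [[343. 458.]]
0 0 [338.3 225.5] [327.8 225.4] [[352. 438.]]
0 11 [338.1 240.7] [327.7 240.7] [[364. 411.]]
```

View pics/w7c.png

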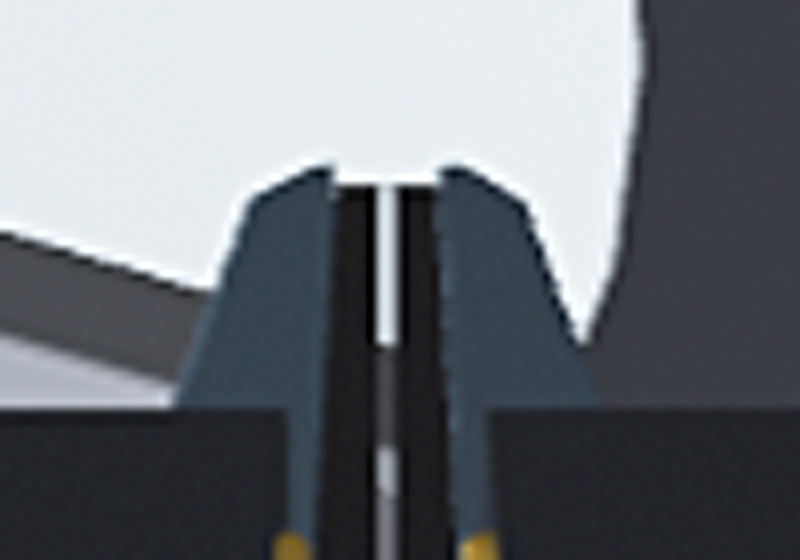

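Call:
{"op": "play_rows", "data": {
  "motion": [
    [0,0,0.012,0,0],
    [-0.01,0.006,0.012,0,0],
    [-0.02,0.013,0.012,0,0],
    [-0.03,0.019,0.012,0,0],
    [-0.038,0.024,0.012,0,0],
    [-0.038,0.024,0.006,0,0],
    [-0.038,0.024,0,0,0],
    [-0.038,0.024,0,0,0]
  ]
}}

```text
time_s: 8.95
ee_pos: [473.7, -200.4, 24.8]
ee_rot: [-13.6, 89.9, 159.6]
force: [-0.5, -0.1, -0.7]
gripper_width: 0.4
```

Call:
{"op": "play_rows", "data": {
  "motion": [
    [0,0,-0.002,0,0],
    [0,0,-0.004,0,0],
    [0,0,-0.006,0,0],
    [0,0,-0.008,0,0],
    [0,0,-0.009,0,0],
    [0,0,-0.01,0,0],
    [0,0,-0.01,0,0],
    [0,0,-0.01,0,0]
  ]
}}

```text
time_s: 9.62
ee_pos: [474.1, -200.5, 16.0]
ee_rot: [119.6, 90.0, -67.1]
force: [-0.2, 0.5, -0.3]
gripper_width: 0.7
```

```bash
python3 - <<'E'
from workcell import grab_frame,sensors
import cv2
from fit import *
s=sensors.state(); P=s["ee_pos"]; f=grab_frame("scene");g=grab_frame("side"); print(s["time_s"],P,s["force"])
x0,y0=190,100
im=np.clip(f["img"][y0:y0+100,x0:x0+120].astype(float)*1.5,0,255).astype(np.uint8)
a=cv2.resize(im,None,fx=6,fy=6,interpolation=cv2.INTER_CUBIC)
for Q,c in (([0,0,0],(0,0,255)),([15.9,-1.9,35],(0,255,0)),([10,85,79],(0,255,255)),([0,-85,79],(0,255,255)),([30,85,79],(0,255,255))):
    u=((proj(f,P+Q)-[x0,y0])*6)[0]; cv2.circle(a,tuple(int(v) for v in u),4,c,-1)
cv2.imwrite("pics/s8.png",a)
E
```

```text
9.6167 [ 474.0663915  -200.53353039   15.99678148] [-0.23424513  0.46128171 -0.32192475]
```

View pics/s8.png

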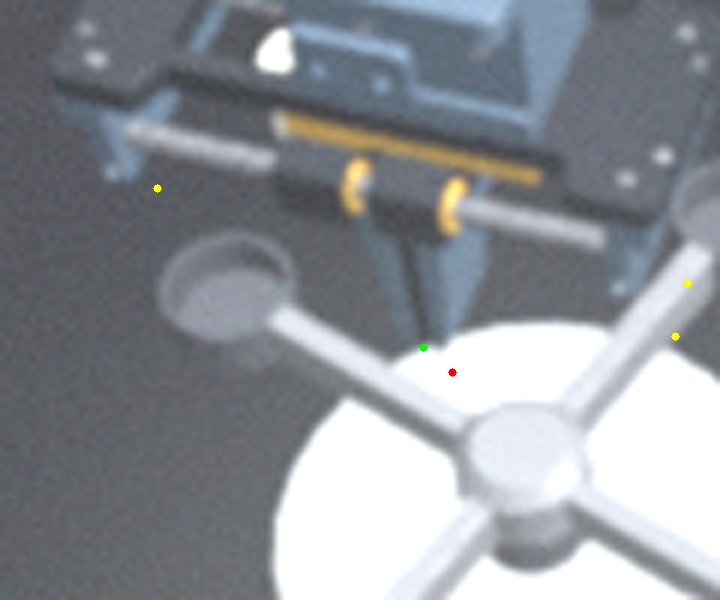

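Call:
{"op": "play_rows", "data": {
  "motion": [
    [0,0,-0.001,0,0],
    [0,0,-0.002,0,0],
    [0,0,-0.003,0,0],
    [0,0,-0.004,0,0],
    [0,0,-0.005,0,0],
    [0,0,-0.006,0,0],
    [0,0,-0.006,0,0],
    [0,0,-0.006,0,0]
  ]
}}

```text
time_s: 10.38
ee_pos: [474.0, -200.5, 9.9]
ee_rot: [8.5, 90.0, -178.3]
force: [0.9, -0.2, 0.6]
gripper_width: 0.2
```

Call:
{"op": "play_rows", "data": {
  "motion": [
    [0.003,-0.002,-0.003,0,0],
    [0.006,-0.005,-0.003,0,0],
    [0.01,-0.008,-0.003,0,0],
    [0.014,-0.012,-0.003,0,0],
    [0.019,-0.015,-0.003,0,0],
    [0.024,-0.018,-0.003,0,0],
    [0.029,-0.021,-0.003,0,0],
    [0.034,-0.023,-0.003,0,0]
  ]
}}

```text
time_s: 11.05
ee_pos: [508.2, -223.9, 6.8]
ee_rot: [5.5, 90.0, 178.7]
force: [-1.9, 1.9, 0.2]
gripper_width: 0.6
```

```bash
python3 - <<'E'
from workcell import grab_frame,sensors
import cv2
s=sensors.state();print(s["time_s"],s["ee_pos"],s["force"])
a=grab_frame("scene")["img"][60:260,180:440];b=grab_frame("side")["img"][120:320,230:430]
cv2.imwrite("pics/s9.png",cv2.resize(cv2.hconcat([a,b]),None,fx=1.7,fy=2.0)[:,:800])
E
```

```text
11.05 [ 508.17984689 -223.85525612    6.82451708] [-1.86638083  1.8950014   0.18099823]
```

View pics/s9.png

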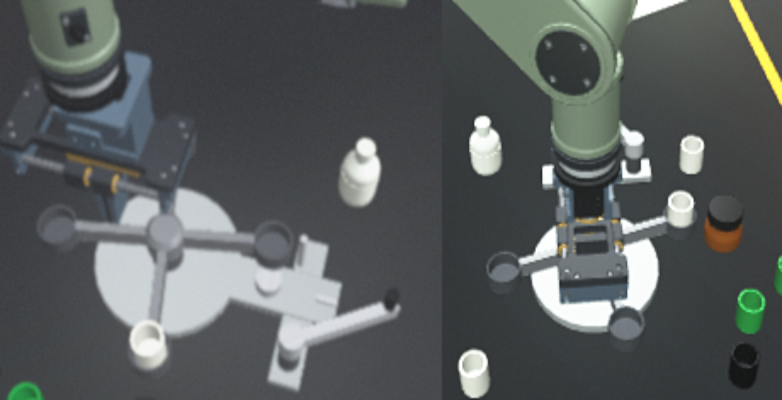

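Call:
{"op": "play_rows", "data": {
  "motion": [
    [0.006,-0.001,0,0,0],
    [0.012,-0.002,0,0,0],
    [0.017,-0.003,0,0,0],
    [0.023,-0.003,0,0,0],
    [0.029,-0.002,0,0,0],
    [0.034,-0.001,0,0,0],
    [0.04,0,0,0,0],
    [0.045,0.002,0,0,0]
  ]
}}

```text
time_s: 11.82
ee_pos: [553.9, -221.6, 7.0]
ee_rot: [143.8, 90.0, -43.0]
force: [-0.8, -0.3, 0.1]
gripper_width: 0.3
```

Call:
{"op": "play_rows", "data": {
  "motion": [
    [0.004,0.002,0,0,0],
    [0.008,0.005,0,0,0],
    [0.012,0.007,0,0,0],
    [0.015,0.009,0,0,0],
    [0.018,0.012,0,0,0],
    [0.02,0.014,0,0,0],
    [0.021,0.015,0,0,0],
    [0.021,0.015,0,0,0]
  ]
}}

```text
time_s: 12.48
ee_pos: [574.6, -206.2, 7.1]
ee_rot: [-179.4, 89.9, -6.2]
force: [-0.5, -0.3, -0.1]
gripper_width: 0.3
```

```bash
python3 - <<'E'
from workcell import grab_frame,sensors
import cv2
s=sensors.state();print(s["time_s"],s["ee_pos"],s["force"])
a=grab_frame("scene")["img"];b=grab_frame("side")["img"]
cv2.imwrite("pics/s10a.png",cv2.resize(a[90:265,200:430],None,fx=3.4,fy=3.4,interpolation=2));cv2.imwrite("pics/s10b.png",cv2.resize(b[150:325,230:450],None,fx=3.4,fy=3.4,interpolation=2))
E
```

```text
12.4833 [ 574.6268798  -206.22170957    7.08032914] [-0.47480501 -0.29871366 -0.09800855]
```

View pics/s10a.png

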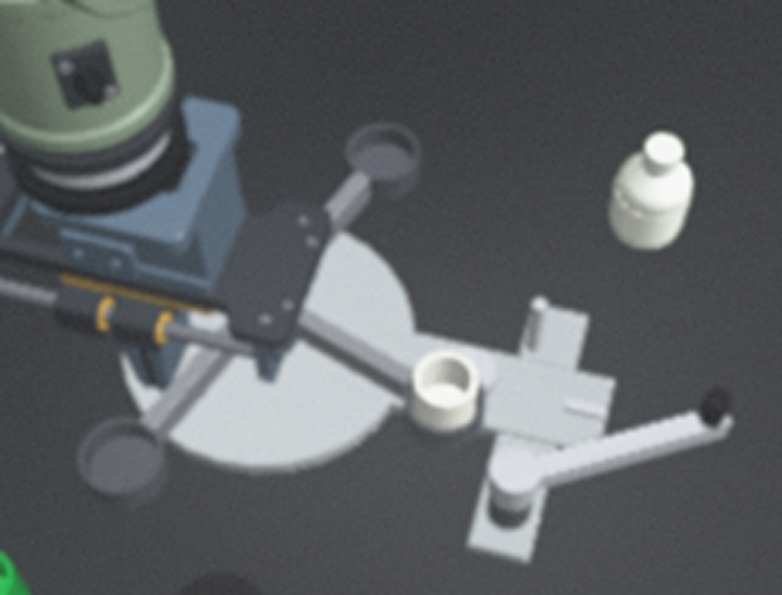

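View pics/s10b.png

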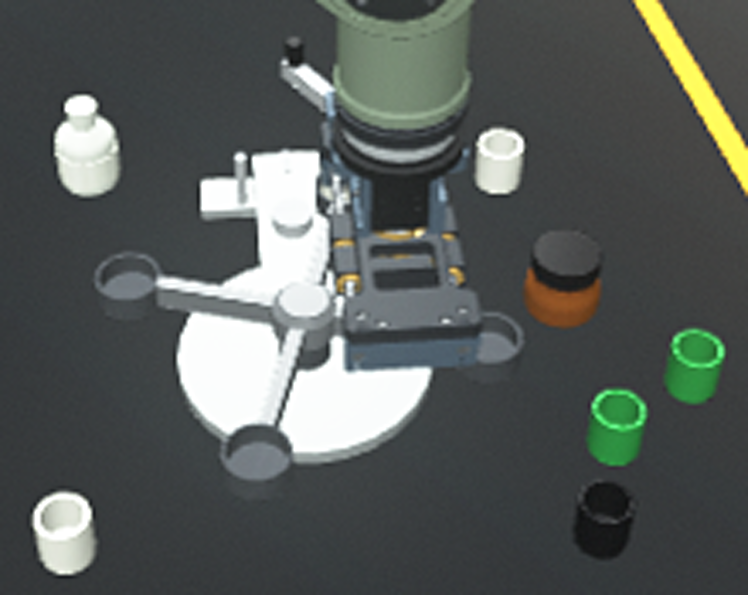

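```bash
cat > rot.py <<'E'
from fit import *
p=np.load("p.npy")
def rot(f,g,S,G,r0):
    # differential: correct each feature by the camera's bias at hub (mean of initial residuals is small)
    x,c,R=fit(f,g,S,G,np.array([r0,p[4]]),fix=p[:3]); return x,R
E
python3 - <<'E'
from workcell import grab_frame
from rot import *
f=grab_frame("scene");g=grab_frame("side")
S={k:np.array(v)/3.4+[200,90] for k,v in dict(h1=(383,153),h3=(122,455),cruc=(445,377)).items()}
G={k:np.array(v)/3.4+[230,150] for k,v in dict(h1=(129,273),h2=(256,448)).items()}
x,R=rot(f,g,S,G,-.3);print(x,R.round(1))
c=world(p,(0,0),0)[:2]; u=lambda a: pol(1,a+p[2])
from workcell import sensors
P=sensors.state()["ee_pos"][:2]; a=x[0]-np.pi/2
print("finger rel: along",(P-c)@u(a),"off",(P-c)@np.array([u(a)[1],-u(a)[0]]))
for off in (14,16,18,21):
  for t in (-.3,-.2,-.1,0): 
    b=t-np.pi/2; print(off,t,(c+57*u(b)+off*np.array([u(b)[1],-u(b)[0]])-P).round(1))
E
```

```text
[-0.30938236  0.21032516] [[-0.8 -1.1]
 [-1.1 -0.2]
 [-0.3 -0. ]
 [-0.5 -0.4]
 [ 0.3 -0.6]]
finger rel: along 60.00456561756728 off 21.04346735625446
14 -0.3 [0.5 8.1]
14 -0.2 [ 3.8 12.9]
14 -0.1 [ 6.6 18.1]
14 0 [ 8.9 23.5]
16 -0.3 [-0.3  6.3]
16 -0.2 [ 3.2 11. ]
16 -0.1 [ 6.2 16.1]
16 0 [ 8.7 21.5]
18 -0.3 [-1.1  4.4]
18 -0.2 [2.6 9.1]
18 -0.1 [ 5.8 14.2]
18 0 [ 8.5 19.5]
21 -0.3 [-2.3  1.7]
21 -0.2 [1.7 6.3]
21 -0.1 [ 5.2 11.2]
21 0 [ 8.2 16.5]
```

Call:
{"op": "play_rows", "data": {
  "motion": [
    [0.001,0.002,0,0,0],
    [0.002,0.005,0,0,0],
    [0.003,0.007,0,0,0],
    [0.004,0.009,0,0,0],
    [0.005,0.011,0,0,0],
    [0.006,0.013,0,0,0],
    [0.007,0.015,0,0,0],
    [0.007,0.015,0,0,0]
  ]
}}

```text
time_s: 13.35
ee_pos: [581.1, -190.7, 6.9]
ee_rot: [-63.3, 90.0, 110.0]
force: [0.2, -0.7, -1.5]
gripper_width: 0.6
```

```bash
python3 - <<'E'
from workcell import grab_frame,sensors
import cv2
s=sensors.state();print(s["time_s"],s["ee_pos"],s["force"])
a=grab_frame("scene")["img"];b=grab_frame("side")["img"]
cv2.imwrite("pics/s11a.png",cv2.resize(a[90:265,200:430],None,fx=3.4,fy=3.4,interpolation=2));cv2.imwrite("pics/s11b.png",cv2.resize(b[150:325,230:450],None,fx=3.4,fy=3.4,interpolation=2))
E
```

```text
13.35 [ 581.0586976  -190.72100483    6.88517592] [ 0.1907816  -0.65414431 -1.50155072]
```

View pics/s11a.png

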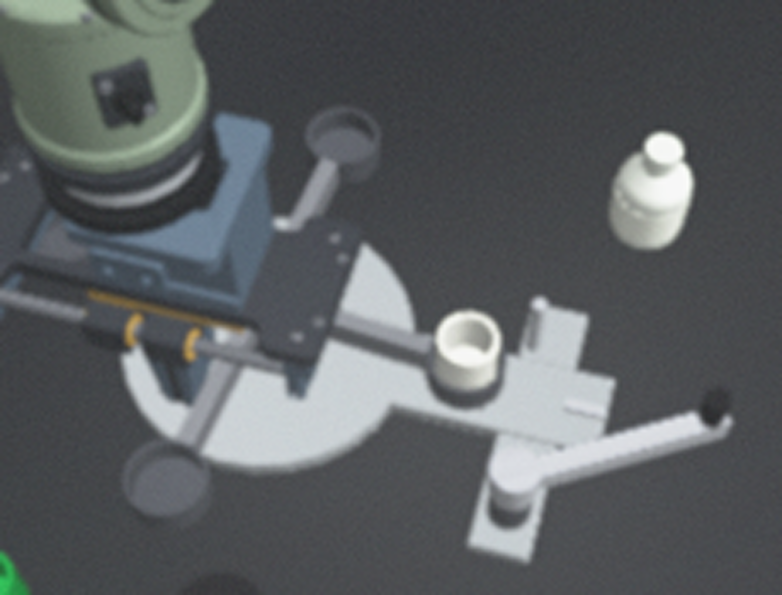

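View pics/s11b.png

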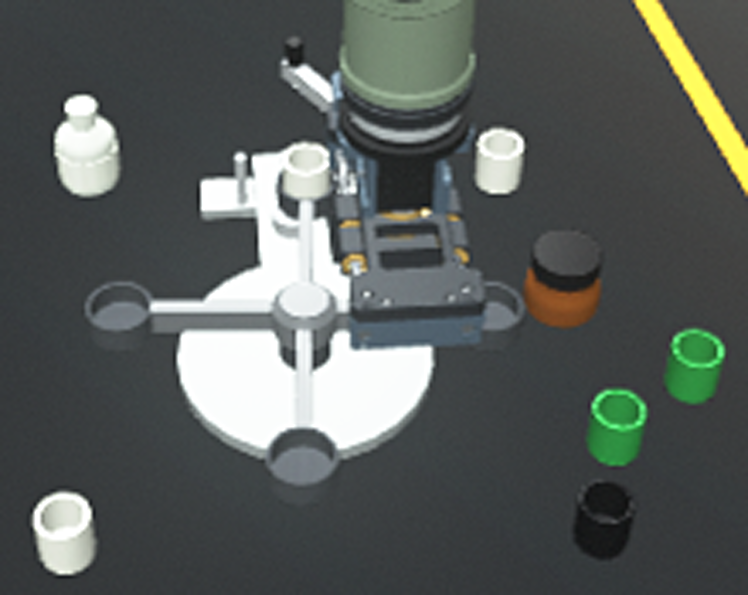

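```bash
python3 - <<'E'
from workcell import grab_frame,sensors
from rot import *
f=grab_frame("scene");g=grab_frame("side")
S={k:np.array(v)/3.4+[200,90] for k,v in dict(h1=(343,137),h3=(167,481),cruc=(468,338)).items()}
G={k:np.array(v)/3.4+[230,150] for k,v in dict(h1=(119,304),h2=(302,455),cruc=(307,160)).items()}
x,R=rot(f,g,S,G,-.1);print(x,R.round(1))
c=world(p,(0,0),0)[:2]; u=lambda a: pol(1,a+p[2])
P=sensors.state()["ee_pos"][:2]; a=x[0]-np.pi/2
off=(P-c)@np.array([u(a)[1],-u(a)[0]])
print("finger rel: along",(P-c)@u(a),"off",off)
b=-np.pi/2; print((c+57*u(b)+off*np.array([u(b)[1],-u(b)[0]])-P).round(1))
# yaw check independent: from crossbar/tongue via pin/pivot/ped in world
E
```

```text
[-0.08380809  0.21032516] [[-0.9 -1.1]
 [-1.1 -1.5]
 [-0.4 -0.3]
 [-0.  -0.7]
 [ 0.1 -1.4]
 [-0.5 -1.5]]
finger rel: along 57.381031979353075 off 17.66919549840268
[1.8 4.6]
```

Call:
{"op": "play_rows", "data": {
  "motion": [
    [0.0005,0.001,0,0,0],
    [0.001,0.002,0,0,0],
    [0.0015,0.003,0,0,0],
    [0.002,0.004,0,0,0],
    [0.002,0.0045,0,0,0],
    [0.002,0.005,0,0,0],
    [0.002,0.005,0,0,0],
    [0.002,0.005,0,0,0]
  ]
}}

```text
time_s: 14.22
ee_pos: [583.1, -186.4, 6.9]
ee_rot: [-150.5, 90.0, 22.7]
force: [-0.7, -1.8, -1.0]
gripper_width: 0.5
```

Call:
{"op": "play_rows", "data": {
  "motion": [
    [0,-0.003,0,0,0],
    [0,-0.008,0,0,0],
    [0,-0.012,0,0,0],
    [0,-0.012,0.02,0,0],
    [0,-0.012,0.045,0,0],
    [0,-0.012,0.075,0,0],
    [0,-0.012,0.1,0,0],
    [0,-0.012,0.1,0,0]
  ]
}}

```text
time_s: 14.88
ee_pos: [586.8, -200.2, 113.0]
ee_rot: [167.4, 89.3, -19.4]
force: [1.5, 0.2, 0.8]
gripper_width: 0.5
```

```bash
python3 - <<'E'
from workcell import grab_frame,sensors
import cv2
s=sensors.state();print(s["time_s"],s["ee_pos"],s["force"])
a=grab_frame("scene")["img"];b=grab_frame("side")["img"]
cv2.imwrite("pics/s12a.png",cv2.resize(a[90:265,200:430],None,fx=3.4,fy=3.4,interpolation=2));cv2.imwrite("pics/s12b.png",cv2.resize(b[150:325,230:450],None,fx=3.4,fy=3.4,interpolation=2))
E
```

```text
14.8833 [ 586.81772556 -200.23720296  113.00772099] [1.45386349 0.18414398 0.76609673]
```

View pics/s12a.png

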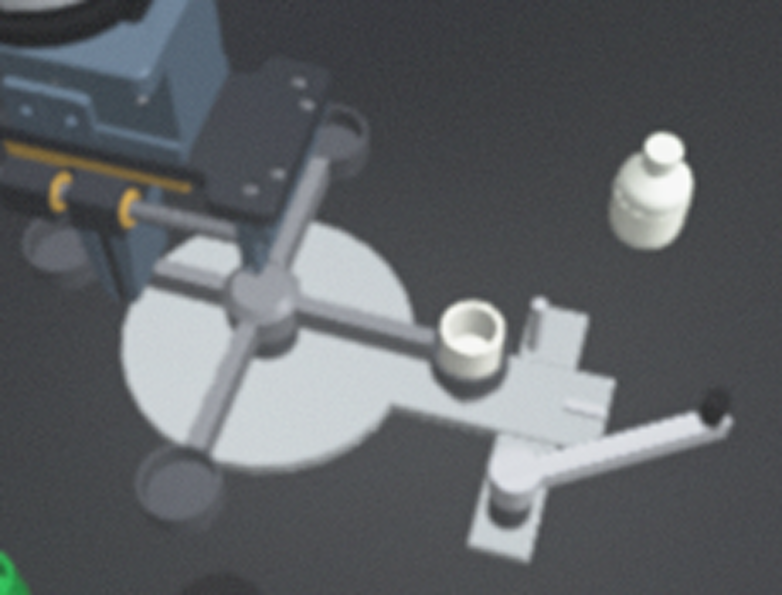

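View pics/s12b.png

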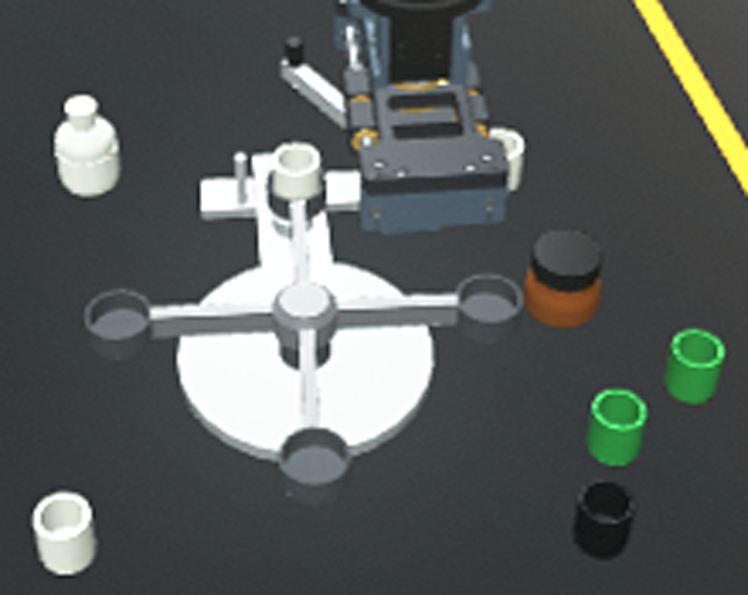

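```bash
python3 - <<'E'
from workcell import grab_frame,sensors
from rot import *
import cv2
f=grab_frame("scene");g=grab_frame("side")
S={k:np.array(v)/3.4+[200,90] for k,v in dict(h3=(179,483),cruc=(473,327)).items()}
G={k:np.array(v)/3.4+[230,150] for k,v in dict(h1=(118,314),h2=(313,455),h3=(490,298),cruc=(298,159)).items()}
x,R=rot(f,g,S,G,-.1);print(x,R.round(1))
# refit base incl. pin, pivot, peg, pedestal
S2=dict(S0);G2=dict(G0)
for D,E in((S2,S),(G2,G)):
    for k in ("h1","h2","h3","cruc"): D.pop(k,None)
    D.update(E)
q,c,R=fit(f,g,S2,G2,np.r_[p[:3],x]);print("free",q.round(3));
m=model(q);lh=world(q,pol(120,q[3]),40);print("dist",np.hypot(*(lh-m["ped"])[:2]))
for k,D,ff in (("scene",S2,f),("side",G2,g)): print(k,{n:(proj(ff,m[n])[0]-v).round(1).tolist() for n,v in D.items()})
for k,ff in (("s",f),("g",g)): pass
w=grab_frame("wrist");cv2.imwrite("pics/w12.png",w["img"])
E
```

```text
[-0.02597351  0.21032516] [[-0.9 -0.9]
 [-0.7 -0.2]
 [ 0.  -1.3]
 [ 0.3 -1.5]
 [-0.5 -1.5]
 [-0.8 -1.2]]
free [ 5.28594e+02 -1.63518e+02 -1.09000e-01 -2.90000e-02  2.02000e-01]
dist 3.431314573714057
scene {'hub': [-2.6, -1.3], 'piv': [-0.8, 1.1], 'peg': [0.0, -0.3], 'pin': [-0.6, -0.3], 'h3': [-1.3, -0.8], 'cruc': [-1.2, -0.2]}
side {'hub': [0.2, -2.2], 'piv': [-0.4, -0.9], 'peg': [0.0, -2.0], 'pin': [-0.2, -0.6], 'ped': [-0.0, -2.0], 'h1': [0.2, -1.0], 'h2': [0.6, -1.2], 'h3': [-0.2, -1.3], 'cruc': [-0.7, -1.0]}
```

View pics/w12.png

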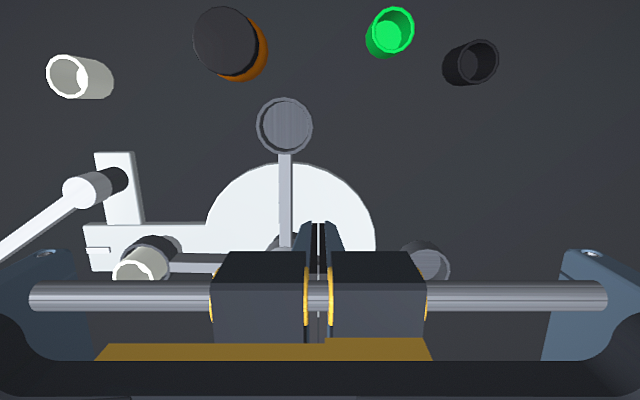

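Call:
{"op": "play_rows", "data": {
  "motion": [
    [0.005,0.033,0,0,0],
    [0.01,0.067,0,0,0],
    [0.016,0.102,0,0,0],
    [0.022,0.137,0,0,0],
    [0.027,0.172,0,0,0],
    [0.032,0.207,0,0,0],
    [0.037,0.242,0,0,0],
    [0.043,0.2775,0,0,0]
  ]
}}

```text
time_s: 15.8
ee_pos: [625.0, 80.5, 105.3]
ee_rot: [16.0, 89.8, -170.8]
force: [-0.1, -0.5, -0.3]
gripper_width: 0.7
```

Call:
{"op": "play_rows", "data": {
  "motion": [
    [0,0,0,0,0],
    [0,0,-0.02,0,0],
    [0,0,-0.04,0,0],
    [0,0,-0.05,0,0],
    [0,0,-0.05,0,0],
    [0,0,-0.05,0,0],
    [0,0,-0.05,0,0],
    [0,0,-0.05,0,0]
  ]
}}

```text
time_s: 16.47
ee_pos: [626.9, 78.8, 58.1]
ee_rot: [-169.1, 89.9, 4.1]
force: [0.3, -0.1, 0.2]
gripper_width: 0.4
```

```bash
python3 - <<'E'
from workcell import grab_frame,sensors
import cv2
s=sensors.state();print(s["time_s"],s["ee_pos"],s["force"])
a=grab_frame("scene")["img"][100:260,260:440];b=grab_frame("side")["img"][120:280,230:410]
cv2.imwrite("pics/s13.png",cv2.resize(cv2.hconcat([a,b]),None,fx=2.2,fy=2.2))
from rot import *
piv=world(p,(70,160),0)[:2]
for off in (21,):
  for lk in np.arange(p[4],1.21,.11):
    t=np.pi-1.2+lk+p[2]; d=np.array([np.cos(t),np.sin(t)]); print("L",off,round(lk,2),(piv+75*d+off*np.array([d[1],-d[0]])-[626,79]).round(1))
E
```

```text
16.4667 [626.91140124  78.76961293  58.10499207] [ 0.27853189 -0.09617059  0.1843863 ]
L 21 0.21 [-25.3 -14.2]
L 21 0.32 [-33.6 -16.4]
L 21 0.43 [-41.6 -19.4]
L 21 0.54 [-49.2 -23.2]
L 21 0.65 [-56.4 -27.9]
L 21 0.76 [-63.  -33.4]
L 21 0.87 [-69.  -39.5]
L 21 0.98 [-74.2 -46.3]
L 21 1.09 [-78.7 -53.6]
L 21 1.2 [-82.3 -61.3]
```

View pics/s13.png

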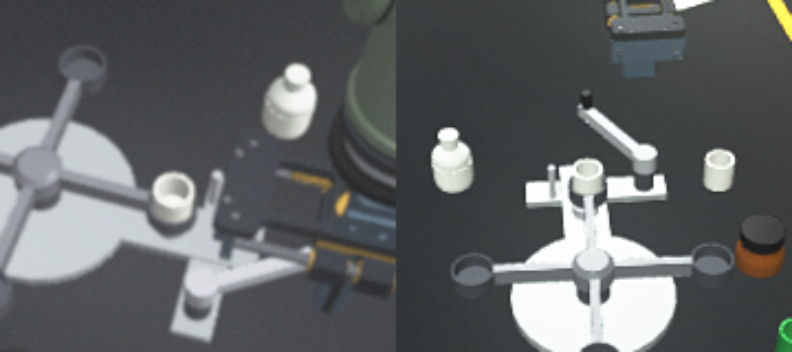

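```bash
python3 - <<'E'
from workcell import grab_frame,sensors
from rot import *
f=grab_frame("scene");g=grab_frame("side")
P=np.array([474.07,-200.53,16.0]); ty=np.array([-.118,-.993,0]);tz=np.array([-.993,.118,0])
ob=np.array([[110,175],[620,290]])/6+[190,100]
def res(v):
    d,z,xo=v; return np.ravel([proj(f,P+s*d*ty+xo*tz+[0,0,z])[0]-o for s,o in ((1,ob[0]),(-1,ob[1]))])
r=least_squares(res,[85,80,0]);print(r.x,r.fun)
s=sensors.state();P=s["ee_pos"]
for Q in ([0,0,35],[0,0,30],[0,0,40],[16,0,35],[-16,0,35]): print(Q,((proj(g,P+Q)[0]-[230,120])*2.2+[396,0]).round(),((proj(f,P+Q)[0]-[260,100])*2.2).round())
b=g["img"]; import cv2
cv2.imwrite("pics/s14.png",cv2.resize(b[80:200,290:410],None,fx=5,fy=5,interpolation=2))
E
```

```text
[ 77.94668041 117.92930347 -36.597819  ] [ 0.06832634 -0.29367046 -0.06624621  0.28472999]
[0, 0, 35] [636.  77.] [325. 293.]
[0, 0, 30] [636.  81.] [324. 296.]
[0, 0, 40] [637.  74.] [327. 290.]
[16, 0, 35] [650.  76.] [324. 313.]
[-16, 0, 35] [623.  79.] [326. 274.]
```

View pics/s14.png

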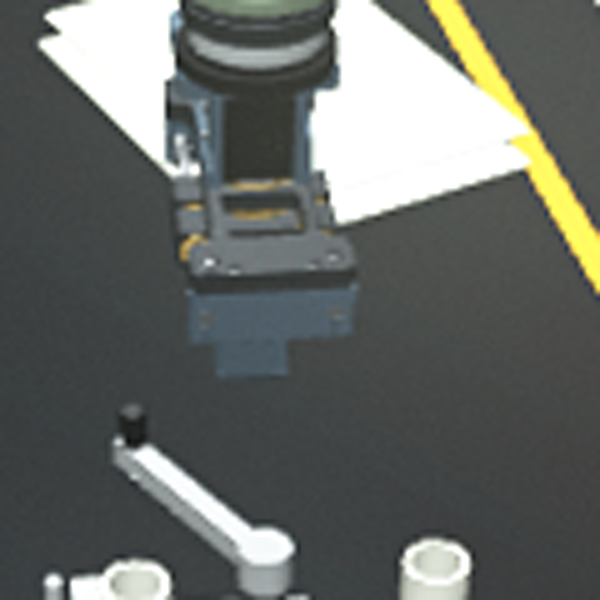

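Call:
{"op": "play_rows", "data": {
  "motion": [
    [0,0,-0.012,0,0],
    [0,0,-0.024,0,0],
    [0,0,-0.036,0,0],
    [0,0,-0.048,0,0],
    [0,0,-0.048,0,0],
    [-0.007,-0.004,-0.048,0,0],
    [-0.014,-0.008,-0.048,0,0],
    [-0.02,-0.011,-0.048,0,0]
  ]
}}

```text
time_s: 17.33
ee_pos: [605.5, 67.5, 9.7]
ee_rot: [171.8, 90.0, -14.9]
force: [0.8, -0.2, -0.4]
gripper_width: 0.6
```

Call:
{"op": "play_rows", "data": {
  "motion": [
    [-0.005,-0.003,0,0,0],
    [-0.0095,-0.0045,0,0,0],
    [-0.0135,-0.0055,0,0,0],
    [-0.0175,-0.007,0,0,0],
    [-0.0215,-0.0085,0,0,0],
    [-0.0255,-0.0105,0,0,0],
    [-0.029,-0.012,0,0,0],
    [-0.0325,-0.0145,0,0,0]
  ]
}}

```text
time_s: 18.0
ee_pos: [573.2, 53.5, 9.0]
ee_rot: [-162.5, 90.0, 10.8]
force: [1.2, 0.4, -0.2]
gripper_width: 0.5
```

```bash
python3 - <<'E'
from workcell import grab_frame,sensors
import cv2
s=sensors.state();print(s["time_s"],s["ee_pos"],s["force"])
a=grab_frame("scene")["img"][100:260,260:440];b=grab_frame("side")["img"][120:280,230:410]
cv2.imwrite("pics/s15.png",cv2.resize(cv2.hconcat([a,b]),None,fx=2.2,fy=2.2))
E
```

```text
18.0 [573.24128979  53.47168313   8.97595189] [ 1.19386787  0.38179963 -0.24616856]
```

View pics/s15.png

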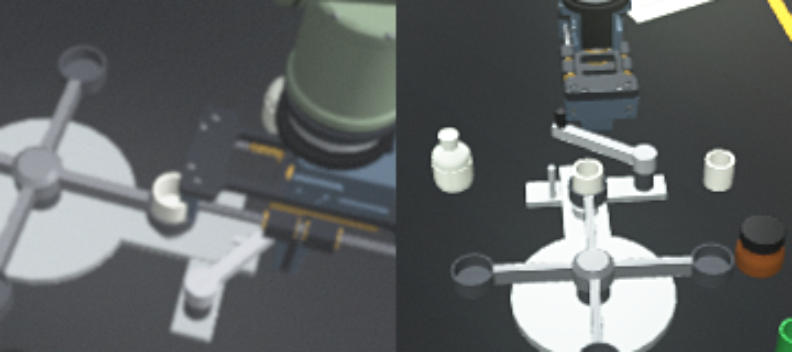

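Call:
{"op": "play_rows", "data": {
  "motion": [
    [-0.004,-0.0025,0,0,0],
    [-0.0075,-0.005,0,0,0],
    [-0.0105,-0.008,0,0,0],
    [-0.0135,-0.011,0,0,0],
    [-0.0165,-0.014,0,0,0],
    [-0.019,-0.0175,0,0,0],
    [-0.0215,-0.021,0,0,0],
    [-0.024,-0.0245,0,0,0]
  ]
}}

```text
time_s: 18.77
ee_pos: [549.2, 28.6, 9.0]
ee_rot: [41.6, 90.0, -145.2]
force: [0.9, 0.2, 0.4]
gripper_width: 0.6
```

Call:
{"op": "play_rows", "data": {
  "motion": [
    [-0.002,-0.003,0,0,0],
    [-0.0035,-0.006,0,0,0],
    [-0.005,-0.009,0,0,0],
    [-0.006,-0.012,0,0,0],
    [-0.006,-0.0135,0,0,0],
    [-0.006,-0.0145,0,0,0],
    [-0.006,-0.0145,0,0,0],
    [-0.006,-0.0145,0,0,0]
  ]
}}

```text
time_s: 19.43
ee_pos: [543.3, 14.4, 8.8]
ee_rot: [41.0, 90.0, -145.7]
force: [0.1, 0.7, 0.2]
gripper_width: 0.6
```

```bash
python3 - <<'E'
from workcell import grab_frame,sensors
import cv2
s=sensors.state();print(s["time_s"],s["ee_pos"],s["force"])
b=grab_frame("side")["img"]
cv2.imwrite("pics/s16.png",cv2.resize(b[120:270,250:400],None,fx=4,fy=4,interpolation=2))
E
```

```text
19.4333 [543.30571922  14.35936454   8.82344964] [0.0816735  0.68773564 0.17076458]
```

View pics/s16.png

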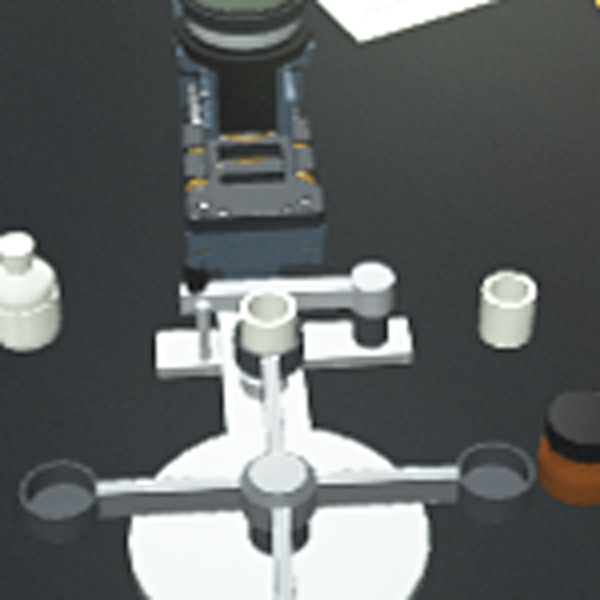

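Call:
{"op": "play_rows", "data": {
  "motion": [
    [0,-0.001,0,0,0],
    [0,-0.002,0,0,0],
    [0,-0.003,0,0,0],
    [0,-0.004,0,0,0],
    [0,-0.004,0,0,0],
    [0,-0.004,0,0,0],
    [0,-0.004,0,0,0],
    [0,-0.004,0,0,0]
  ]
}}

```text
time_s: 20.15
ee_pos: [543.1, 11.3, 8.9]
ee_rot: [-48.2, 89.9, 125.0]
force: [-0.9, 4.3, -0.1]
gripper_width: 0.7
```

Call:
{"op": "play_rows", "data": {
  "motion": [
    [0,-0.001,0,0,0],
    [0,-0.0015,0,0,0],
    [0,-0.002,0,0,0],
    [0,-0.002,0,0,0],
    [0,-0.002,0,0,0],
    [0,-0.002,0,0,0],
    [0,-0.002,0,0,0],
    [0,-0.002,0,0,0]
  ]
}}

```text
time_s: 20.82
ee_pos: [543.1, 11.3, 8.9]
ee_rot: [-73.5, 89.8, 99.7]
force: [-1.4, 11.8, -0.1]
gripper_width: 0.5
```

Hard against the stop (the force rises without motion). I'll back off and lift clear.

Call:
{"op": "play_rows", "data": {
  "motion": [
    [0,0.004,0,0,0],
    [0,0.012,0,0,0],
    [0,0.025,0,0,0],
    [0,0.035,0,0,0],
    [0,0.035,0.025,0,0],
    [0,0.035,0.055,0,0],
    [0,0.035,0.085,0,0],
    [0,0.035,0.115,0,0]
  ]
}}

```text
time_s: 21.48
ee_pos: [543.3, 44.2, 125.2]
ee_rot: [71.5, 90.0, -115.2]
force: [0.6, -0.1, 0.7]
gripper_width: 0.4
```

Call:
{"op": "play_rows", "data": {
  "motion": [
    [0,0.02,0.02,0,0],
    [0,0.05,0.04,0,0],
    [0,0.08,0.05,0,0],
    [0,0.11,0.05,0,0],
    [0,0.14,0.05,0,0],
    [0,0.16,0.05,0,0],
    [0,0.16,0.05,0,0],
    [0,0.16,0.05,0,0]
  ]
}}

```text
time_s: 22.15
ee_pos: [543.2, 204.6, 173.8]
ee_rot: [92.9, 89.9, -93.7]
force: [-0.7, 0.5, -0.8]
gripper_width: 0.2
```

```bash
python3 - <<'E'
from workcell import grab_frame,sensors
import cv2
s=sensors.state();print(s["time_s"],s["ee_pos"],s["force"])
a=grab_frame("scene")["img"];b=grab_frame("side")["img"]
cv2.imwrite("pics/s17a.png",cv2.resize(a[90:265,200:430],None,fx=3.4,fy=3.4,interpolation=2));cv2.imwrite("pics/s17b.png",cv2.resize(b[150:325,230:450],None,fx=3.4,fy=3.4,interpolation=2))
E
```

```text
22.15 [543.1562228  204.60325624 173.76235574] [-0.71654452  0.50538087 -0.8275321 ]
```

View pics/s17a.png

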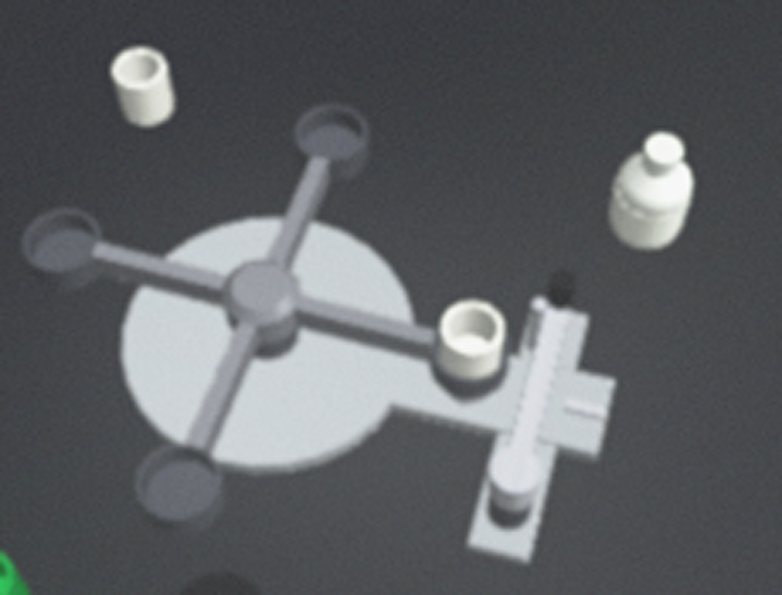

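View pics/s17b.png

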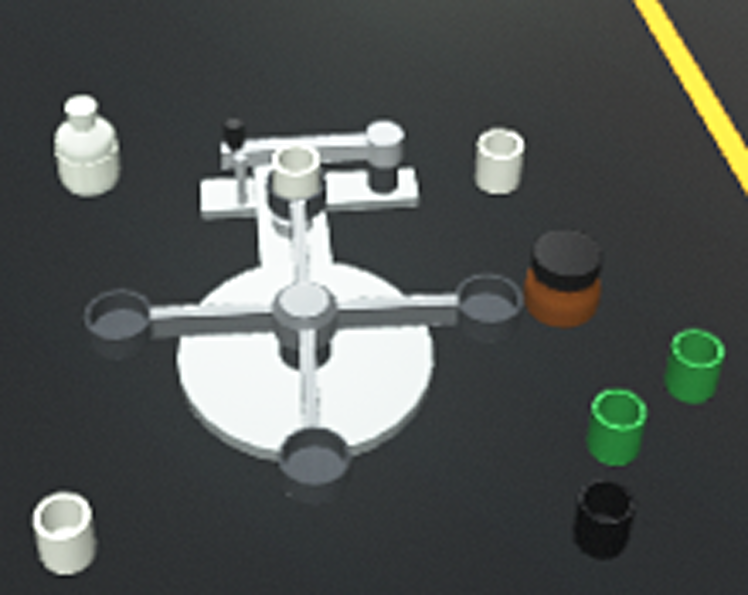

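```bash
python3 - <<'E'
from workcell import grab_frame,sensors,job_done
from rot import *
f=grab_frame("scene");g=grab_frame("side")
S={k:np.array(v)/3.4+[200,90] for k,v in dict(h1=(332,134),h2=(62,238),h3=(179,483),cruc=(473,327),hub=(262,290),peg=(562,280),piv=(514,462),pin=(540,302)).items()}
G={k:np.array(v)/3.4+[230,150] for k,v in dict(hub=(304,303),h1=(118,314),h2=(313,455),h3=(490,298),cruc=(298,159),peg=(234,127),piv=(385,135),pin=(240,156),ped=(292,215)).items()}
q,c,R=fit(f,g,S,G,np.r_[p[:3],-.03,1.2]);print(q.round(3),c)
m=model(q);print("dist",np.hypot(*(world(q,pol(120,q[3]),40)-m["ped"])[:2]))
E
```

```text
[ 5.28599e+02 -1.62707e+02 -1.09000e-01 -3.50000e-02  1.20700e+00] 14.116923170499145
dist 4.159567536756988
```

Lock comes out at about 1.2 rad, and the loaded holder is about 4 mm off centre, inside the 12 mm limit. The spares, bottle and jar have not moved. Handing in.

```bash
python3 -c "
from workcell import job_done,sensors
print(sensors.state()['time_s'],job_done())"
```

```text
the job is handed in; nothing more can be done
22.35 None
```

I turned the rotor about 1.86 rad anticlockwise by pushing an empty spoke with the closed fingertips, which brought the white crucible's holder over the pedestal. Then I pushed the lock lever round to its stop, drew the finger clear and handed in at 22.35 s; no verdict was reported.

**Last checks**
- **Holder:** a fit to both camera pictures puts the loaded holder about 4 mm from the pedestal's centre, against the 12 mm limit.
- **Lock lever:** the same fit gives 1.207 rad, with home at 1.2. When I pushed further, the force rose to about 12 N with no motion, so it was hard against the stop.
- **Crucible and other objects:** the last pictures show the crucible seated in its holder. By eye, both spares, the bottle and the jar stand where they were. The tool was about 200 mm away, with no contact force.

**What disagreed:** the real fingertip ends about 35 mm short of the reported TCP. My first two pushes therefore passed over the spokes without touching them. I measured the offset in all three camera views and lowered the tool to match before pushing again.

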